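# Upend a sampling wand in the tilting stand and hang it in its fork

## Task

Lay the sampling wand in the channel of the tilting stand, with its foot towards the hinge and its black-sleeved head sticking out past the other end, and let go of it. Then tip the cradle fully upright with the wand standing in it, take the wand by its head from above and hang it in the fork holder by its crossbar, upright in the seat behind the lips with one arm of the bar on each tine, and let go. Do not knock over the bottle or the beaker.

Things in the scene. Friction and masses are not known exactly. Their poses are not given: they have to be found in the camera images.
- wand: Loose sampling wand, 180 g, 172 mm long, 20 mm thick, lying flat: square aluminium stem (20 wide), steel crossbar (64 wide), grey head in a black rubber sleeve (30 wide). Origin: underside, at the place to grip the stem (centre of mass within 5 mm). x = foot to head (mm): stem -85 to 25, crossbar 25 to 37, head 37 to 87. y = along the crossbar; z = 0 to 20 is the body.
- wand_foot (a point): Centre of the end face of the wand's foot; axes as wand.
- wand_bar (a point): On the wand's centre line, at the crossbar's foot-side face (the face that rests on the fork), 110 mm from the foot end; the bar's arms stick out 22 mm either side of the stem. Axes as wand.
- stand: Tilting stand, fixed. Origin on the bench under the hinge. x: away from the channel (the level channel runs from the hinge to -x); y: along the hinge axis, which is 45 mm above the bench. Base 10 mm thick, x -120 to 30, y -38 to 75 mm; hinge cheeks 55 mm high at y = -26, 26, 56 mm.
- cradle (a joint): Angle of the cradle (channel, foot plate and paddle in one), rad: 0 = channel level, 1.40 (end stop) = fully upright, free end up, leaning back 10 degrees so the wand stands safely with its open side to the stand's +x. Stiff hinge: it stays where it is left; about 0.6 N m raises it with the wand in.
- bed (a point): On the cradle, where channel floor (z = 0 here) and foot plate (21 mm high) meet, mid width, 6 mm from the hinge axis. Axes turn with the cradle, at joint 0 as stand; upright, x points nearly down. Walls x -58 to -2 mm, 25 mm apart, flared above z 13, 21 high; on to x = -105 only a 14 mm wide spine. The wand lies along -x, stem on the floor, foot within 20 mm of the plate.
- paddle (a point): Mid point of the black paddle's flat face that looks to the channel side; 75 mm from the hinge axis, 110 mm to +y of the channel. Axes as bed. Paddle 40 mm wide (y), 8 thick, 50 to 100 mm from the hinge axis; upright at joint 0 (top 145 mm up). Pushed on this face to the stand's +x, then down in an arc about the hinge, it raises the channel; this face ends looking up.
- fork: Steel fork holder, fixed, 80 mm wide. Origin on the bench below the seat. x: from the open mouth to the column; y: across the slot. Base 130 x 100 x 12 mm, round column at x = 48 mm; nothing rises above the tines but lips and stop.
- fork_seat (a point): Centre of the seat on the tines' upper face, 160 mm above the bench; axes as fork. Slot 28 mm wide, x -24 to 30 mm, open to -x with flared guides to x = -42. Lips 4.5 mm high (x -23 to -17) and a stop 6 mm high (x 15 to 23) bound the seat. The crossbar lies along y on the tines, the stem hangs through the slot.
- bottle: Amber bottle, 60 mm across, 130 mm tall, standing; origin under its centre. Bystander.
- beaker: Glass beaker, 70 mm across, 90 mm tall, standing; origin under its centre. Bystander.
Things that resemble listed ones, but are neither listed nor needed, are in the scene too. There is more than one size of the wand; the one meant has the size given above.

How it is judged:
By the outcome, as a careful person would: the job done as asked, in the order asked, and still so for the second after the job is handed in, with the robot touching nothing.
It also fails if it takes over 70 s, if anything falls off the work surface, if the arm or the gripper's body presses on something with over 40 N, if the wrist force passes 120 N, or if a joint passes its speed limit or range.

## Robot

A 6-joint arm with a two-finger parallel gripper is mounted at the origin on the work surface. World frame = base frame: x ahead of the robot, y to its left, z up, the work surface at z = 0. Lengths are in m, angles in rad, forces in N, time in s.
With the tool pointing down it reaches from about 0.35 to 0.775 m from the base axis. Payload 5.5 kg.
Tool frame: the origin (TCP) lies between the finger pads; the fingertips stand 19 mm ahead of it and the grasp point (between the pads) is the TCP; z points along the fingers, y is the line along which they close (so a half turn about z gives the same grasp; the last joint's range is limited). The gripper opens to 85 mm and grips with 20 to 120 N. Pads are 22 mm wide; open, the fingers measure 114 mm over their backs; the gripper's body (76 mm by 85 mm) begins 54 mm behind the grasp point. The pads swing forward as they close: fully open they stand 13 mm farther back than shut.
Start: joints at [-1.369, 0.313, 0.046, 1.304, 0, 1.431], TCP at [0.193, -0.542, 0.225] pointing down, gripper open.
Joint ranges: [-2.76, 2.76], [-0.86, 1.69], [-1.03, 1.26], [-2.2, 2.34], [-1.47, 1.5], [-3.14, 3.14]. Speed limits (rad/s): [2.57, 2.57, 3.14, 3.14, 3.14, 3.14].

## Interface

Orientations are given as a unit quaternion [w, x, y, z].
In Python, from workcell import env gives the robot as it stands.
- The arm moves only by the tool carry_out, never from a script. Its argument "increments" is a list that holds one entry, the list of rows, each a list of 6 numbers: the shift along the tool's x, y, z each as a share of 50 cm, from -1 to 1, then the turn, a rotation vector about the tool's x, y, z each as a share of 2 pi rad, from -1 to 1. In form: [[[x, y, z, ax, ay, az], ...]]. A call has 1 to 5 rows; each row is the pose to reach, as a shift and turn from the pose commanded when the call began, along the tool's axes at that moment, turning the shorter way round; what a row does not reach only later rows make up. A row lasts 1/8 s, in which the tool goes at most 62.5 mm and 10.7 degrees, less where a joint would pass 70% of its speed; a pose out of reach is approached as far as the arm can. A call with a number of a shift or a turn outside -1 to 1 is refused whole. A call with a gripper value outside its range is refused whole. "jaw" is the closure, from 0 (fully open) to 1 (shut), set as the call begins (left out, the last holds). The fingers move at their own pace and stop on an object; "squeeze" is the grip in N (left out, the last holds). Time passes only in rows, so rows that repeat a pose let the fingers close. It gives the time, the measured TCP pose, the force, the opening and the grip force at its end, in the units of the state.
- env.get_state(): the state, without advancing time (a new reading comes with each control period).
- env.read_camera(name): name is "side" or "top" or "wrist"; returns a dict with "frame" (384x512x3 uint8, blue, green, red), "z_map" (384x512 float32, m along the optical axis (not along the pixel's ray), 0 where there is no reading), "intrinsics" (3x3 intrinsics, pixels), "R" (3x3) and "t" (3): a world point X has camera coordinates R X + t; the wrist camera has in their place "T_tool_cam" (4x4, takes a point from camera to tool coordinates, whose origin is the TCP and whose axes are the flange's). Camera axes: x right, y down, z forward; pixel columns grow to the right and rows downward; lengths in m; the calibration is good to about 2 mm. The wrist camera is an equidistant fisheye: a pixel r from the principal point sees the ray r / f radians off the axis. A picture is of the moment at which its call begins: read the wrist's pose just before it.
- env.hand_in(): hands the job in; it is judged then, once.
Trained networks look in the newest picture that a camera, given by its name, has taken for a name from the list of things; names that differ only in an ending like _2 or _b are one class to them, and where a whole thing is asked for, a point or a joint stands for the part that bears it (a point fixed in the world has none). Each returns a list of dicts, best first, with "score" (0 to 1); they miss things now and then, are a little off and sometimes report something else, mostly with a low value. They report only what shows in the picture. A call takes as long as a camera call. They do not tell look-alikes from the thing itself.
- env.find_in(camera, name): "position" ([x, y, z] in m, in world coordinates, good to about 4 mm: the middle of the surface that is visible of it).
The state is a dict: "clock": time; "joint_pos": joint angles; "qvel": joint speeds; "tau": joint torques, N m; "tcp_pos": TCP position; "orientation": TCP orientation; "wrist_force": force on the tool from outside, world axes, zero at the start; "ft_torque": the same for the moment, N m; "finger_gap": finger opening in m; "grip_force": force on a finger pad.
Only numpy, scipy, OpenCV 4.12 (cv2) and the standard library are available. Lean on these libraries where they do the work, as an engineer would, in place of code of your own. Each camera call takes 0.05 s, during which the arm holds its last target. There are 200 camera calls.

## Working session

There is one attempt and no reset: what is moved stays moved. The work goes in short steps, Python scripts to look and compute and a tool call to move; the robot and the scene stay as the last step left them, time stands still between calls to the robot, and variables do not carry over. Pictures are saved under pics/ and viewed, at most 10 in all, crops included, and the job is handed in when it is done.

Besides the shell and the picture viewer there is one more tool, called after ">>>" as a command line: name --argument value ..., lists and objects as JSON in quotes. carry_out: Moves the arm, as the interface text tells. Its arguments: {"type":"object","properties":{"increments":{"type":"array","items":{"type":"array","items":{"type":"array","items":{"type":"number","minimum":-1,"maximum":1}}}},"jaw":{"type":"number"},"squeeze":{"type":"number"}},"required":["increments"]}

```bash
ls; mkdir -p pics; python3 - <<'E'
from workcell import env
import cv2,numpy as np
s=env.get_state(); print({k:np.round(v,3).tolist() for k,v in s.items()})
ims=[]
for c in ["top","side"]:
    d=env.read_camera(c); ims.append(d["frame"]); np.savez(f"/tmp/{c}.npz",**d)
    print(c,d["intrinsics"].round(1).tolist(),d["R"].round(3).tolist(),d["t"].round(3).tolist())
    for n in ["wand","stand","cradle","paddle","bed","fork","bottle","beaker","wand_bar","wand_foot","fork_seat"]:
        K=d["intrinsics"]
        for r in env.find_in(c,n):
            p=np.array(r["position"]);q=K@(d["R"]@p+d["t"]);print(c,n,round(r["score"],2),p.round(3),(q[:2]/q[2]).round())
    cv2.imwrite(f"pics/{c}0.png",cv2.resize(d["frame"],(800,600)))
E
```

```text
pics
{'clock': 0.0, 'joint_pos': [-1.369, 0.314, 0.045, 1.304, 0.0, 1.431], 'qvel': [0.0, 0.0, -0.002, -0.0, -0.001, -0.001], 'tau': [-0.0, -48.063, 29.853, 0.02, -0.0, -0.0], 'tcp_pos': [0.193, -0.541, 0.225], 'orientation': [-0.001, 0.985, 0.17, -0.0], 'wrist_force': [-0.549, 0.281, 0.139], 'ft_torque': [0.027, -0.014, 0.017], 'grip_force': 0.0, 'finger_gap': 0.085}
top [[426.6, 0.0, 256.1], [0.0, 426.6, 193.0], [0.0, 0.0, 1.0]] [[-0.003, -1.0, 0.014], [-0.994, 0.002, -0.109], [0.109, -0.014, -0.994]] [0.003, 0.538, 1.136]
top wand 0.66 [0.333 0.187 0.016] [188. 269.]
top wand 0.58 [0.442 0.03  0.026] [246. 228.]
top stand 0.87 [ 0.476 -0.276  0.01 ] [356. 216.]
top stand 0.52 [ 0.486 -0.284  0.049] [363. 211.]
top cradle 0.79 [ 0.486 -0.287  0.051] [364. 211.]
top cradle 0.52 [0.439 0.029 0.023] [246. 229.]
top paddle 0.96 [ 0.485 -0.287  0.047] [364. 211.]
top paddle 0.5 [0.497 0.216 0.151] [169. 205.]
top paddle 0.25 [ 0.476 -0.279  0.008] [357. 216.]
top bed 0.87 [ 0.485 -0.288  0.053] [365. 211.]
top fork 0.9 [0.499 0.212 0.156] [170. 203.]
top bottle 0.83 [0.702 0.049 0.083] 
[... 436 characters left out ...]
d 0.66 [0.334 0.174 0.015] [185. 177.]
side stand 0.62 [ 0.478 -0.294  0.009] [237. 319.]
side cradle 0.69 [ 0.483 -0.28   0.054] [239. 303.]
side paddle 0.95 [ 0.485 -0.278  0.055] [240. 303.]
side bed 0.9 [ 0.486 -0.279  0.051] [241. 304.]
side fork 0.95 [0.507 0.217 0.01 ] [242. 168.]
side bottle 0.87 [0.712 0.037 0.074] [320. 193.]
side beaker 0.65 [ 0.704 -0.12   0.061] [326. 242.]
side wand_bar 0.74 [0.332 0.184 0.016] [184. 175.]
side wand_bar 0.63 [0.456 0.017 0.018] [227. 215.]
side wand_bar 0.16 [ 0.706 -0.123  0.066] [327. 242.]
side wand_foot 0.92 [0.453 0.021 0.019] [225. 214.]
side wand_foot 0.8 [0.331 0.182 0.017] [184. 175.]
side fork_seat 0.63 [0.51  0.216 0.014] [244. 167.]
```

View pics/top0.png

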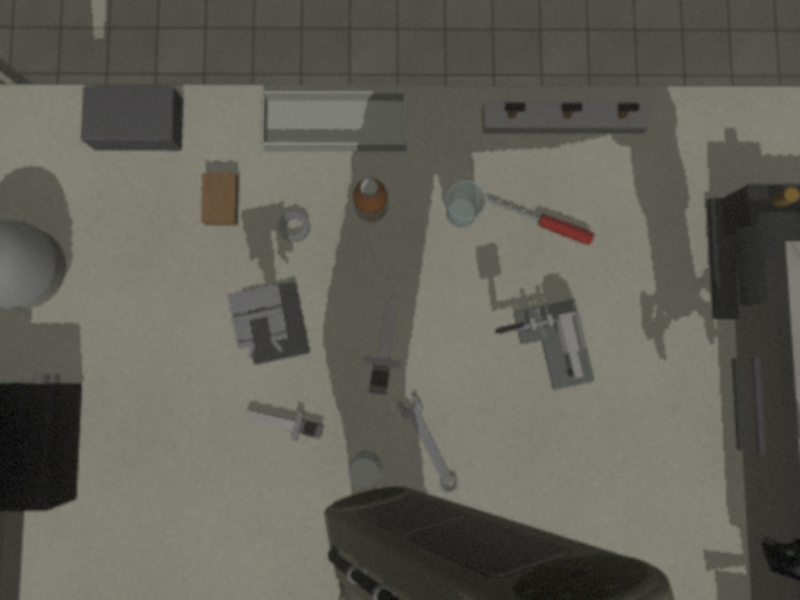

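View pics/side0.png

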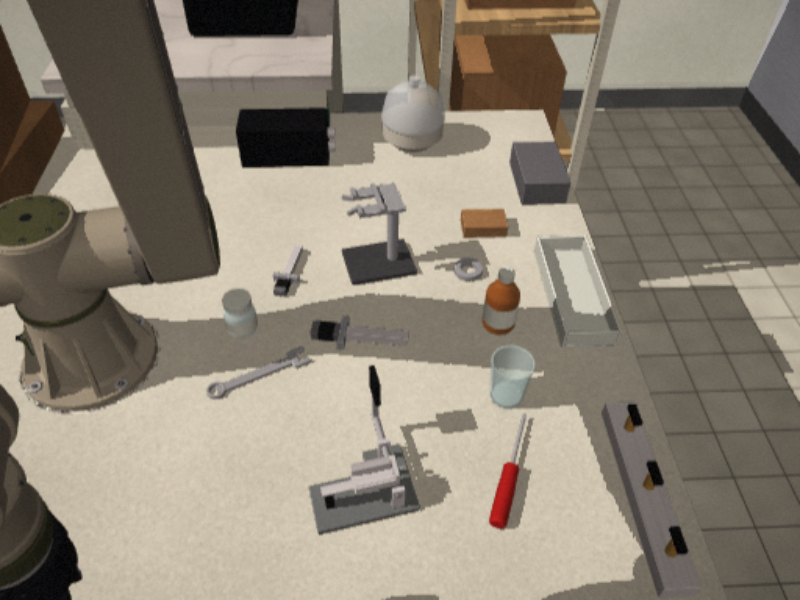

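Candidates (800×600 top picture): wand-like at (285,420), smaller, and at (385,345), longer. The spanner at (435,440) and screwdriver at (565,230) are clearly other things. The stand is at (560,345) with its paddle at (510,328), and the fork is at (268,320). I'll measure sizes from depth and check a close crop.

```bash
cat > h.py <<'E'
import numpy as np,cv2
def cloud(d):
    z=d["z_map"];K=d["intrinsics"];v,u=np.nonzero(z>0);zz=z[v,u]
    P=np.c_[(u-K[0,2])/K[0,0]*zz,(v-K[1,2])/K[1,1]*zz,zz]
    return (P-d["t"])@d["R"],d["frame"][v,u],np.c_[u,v]
def near(P,c,r): return np.hypot(P[:,0]-c[0],P[:,1]-c[1])<r
def rect(Q):
    (c,(w,h),a)=cv2.minAreaRect((Q[:,:2]*1000).astype(np.float32)); return np.round(c,1),round(w,1),round(h,1),round(a,1)
E
python3 - <<'E'
from h import *
for c in ["top","side"]:
    d=dict(np.load(f"/tmp/{c}.npz"));P,C,uv=cloud(d)
    print(c,"table z",np.median(P[near(P,(.55,-.05),.05)][:,2]))
    for nm,ctr in [("A",(.333,.187)),("B",(.445,.03))]:
        m=near(P,ctr,.12)&(P[:,2]>.010)&(P[:,2]<.04);
        # connected
        Q=P[m];e,vec=np.linalg.eigh(np.cov(Q[:,:2].T));ax=vec[:,1];s=(Q[:,:2]-Q[:,:2].mean(0))@ax
        print(nm,len(Q),rect(Q),Q[:,:2].mean(0).round(4),ax.round(3),"ext",s.min().round(3),s.max().round(3),"z",np.percentile(Q[:,2],[50,95]).round(4))
    m=near(P,(.485,.21),.11)&(P[:,2]>.13)&(P[:,2]<.2);print("fork top",m.sum(),rect(P[m]),np.median(P[m][:,2]))
    m=near(P,(.485,.21),.13)&(P[:,2]>.006)&(P[:,2]<.02);print("fork base",m.sum(),rect(P[m]))
    m=near(P,(.476,-.28),.14)&(P[:,2]>.005)&(P[:,2]<.016);print("stand base",m.sum(),rect(P[m]))
    m=near(P,(.5,-.22),.13)&(P[:,2]>.095);print("paddle",m.sum(),rect(P[m]),P[m].mean(0).round(3),P[m][:,2].max())
    m=near(P,(.476,-.28),.14)&(P[:,2]>.03)&(P[:,2]<.08);print("cradle",m.sum(),rect(P[m]),np.percentile(P[m][:,2],[10,50,90]).round(3))
# crops
t=np.load("/tmp/top.npz")["frame"];s=np.load("/tmp/side.npz")["frame"]
a=cv2.resize(t[175:290,140:270],(400,354),interpolation=2);b=cv2.resize(t[185:255,310:390],(400,350),interpolation=2)
a2=cv2.resize(s[135:235,160:290],(400,308));b2=cv2.resize(s[225:345,190:280],(400,533))
h=lambda x:cv2.resize(x,(400,300))
cv2.imwrite("pics/crops.png",np.vstack([np.hstack([h(a),h(b)]),np.hstack([h(a2),h(b2)])]))
E
```

```text
top table z -0.00016628302462471544
A 470 (array([369. , 210.7]), 158.2, 124.4, 11.7) [0.3479 0.1979] [-0.919 -0.394] ext -0.101 0.064 z [0.0147 0.0189]
B 614 (array([438.1,  25.1]), 212.4, 81.6, 12.8) [0.4491 0.029 ] [-0.994  0.109] ext -0.099 0.107 z [0.0197 0.0233]
fork top 1030 (array([492.7, 221.7]), 104.5, 81.0, 12.3) 0.16007018178238464
fork base 993 (array([479.3, 229.5]), 240.3, 189.9, 0.6)
stand base 1170 (array([ 476.4, -274.8]), 269.9, 251.2, 60.6)
paddle 69 (array([ 484.5, -172. ]), 7.8, 39.8, 11.9) [ 0.484 -0.17   0.138] 0.15026693669342725
cradle 618 (array([ 451.8, -247.9]), 113.7, 143.4, 12.0) [0.047 0.052 0.071]
side table z 0.00024244807458848047
A 273 (array([366.7, 212.2]), 158.6, 121.0, 17.7) [0.3439 0.1942] [-0.815 -0.579] ext -0.105 0.062 z [0.015  0.0185]
B 589 (array([439.6,  22.8]), 211.9, 86.1, 12.7) [0.4559 0.0244] [-0.995  0.101] ext -0.094 0.108 z [0.0195 0.0229]
fork top 581 (array([495.5, 221. ]), 103.5, 89.8, 11.3) 0.16036373578471858
fork base 893 (array([481.4, 235.8]), 171.8, 144.8, 14.0)
stand base 1548 (array([ 482.4, -270.5]), 243.0, 256.0, 36.8)
paddle 140 (array([ 487.3, -173.8]), 8.4, 41.1, 12.3) [ 0.488 -0.179  0.13 ] 0.1493789592736276
cradle 991 (array([ 455.4, -250.3]), 113.7, 144.6, 11.4) [0.047 0.053 0.071]
```

View pics/crops.png

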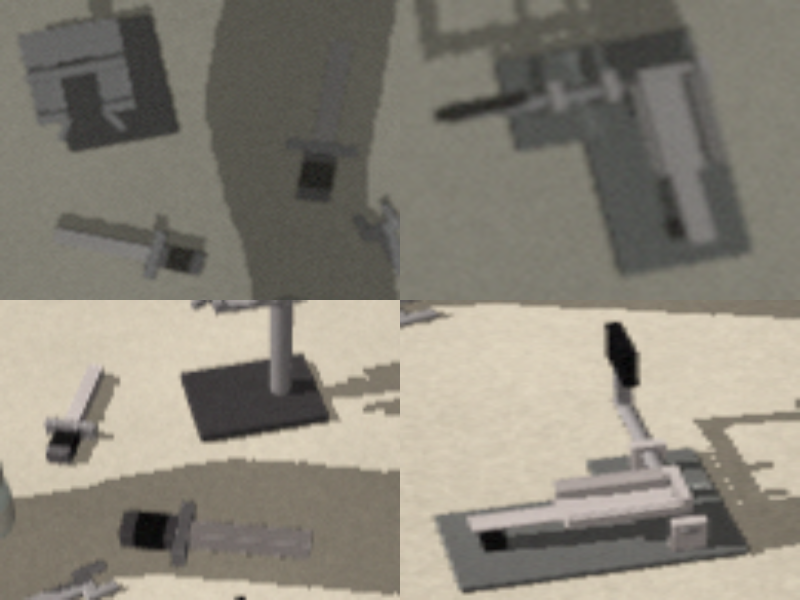

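The crops show the wanted wand B at top-left (320,120): it is 20 mm thick, with its black head nearest the robot. The decoy A at (130,245) is only 15 mm thick. The stand (right) has its hinge at the far end and its paddle upright on the +y side. Next I'll fit precise poses.

```bash
python3 - <<'E'
from h import *
D={c:dict(np.load(f"/tmp/{c}.npz")) for c in ["top","side"]}
def loc(P,c,yaw):
    a=np.radians(yaw);R=np.array([[np.cos(a),-np.sin(a)],[np.sin(a),np.cos(a)]]);return np.c_[(P[:,:2]-c)@R,P[:,2]]*1000
for c,d in D.items():
    P,C,uv=cloud(d);print("==",c)
    # wand B by connected component
    m=near(P,(.445,.03),.14)&(P[:,2]>.013)&(P[:,2]<.03)
    im=np.zeros((384,512),np.uint8);im[uv[m,1],uv[m,0]]=1
    n,l,st,ce=cv2.connectedComponentsWithStats(im)
    k=1+np.argmax(st[1:,4]);Q=P[m][l[uv[m,1],uv[m,0]]==k]
    print("B",len(Q),rect(Q),rect(Q[Q[:,2]>.017]))
    m=near(P,(.333,.187),.1)&(P[:,2]>.01)&(P[:,2]<.03);im[:]=0;im[uv[m,1],uv[m,0]]=1
    n,l,st,ce=cv2.connectedComponentsWithStats(im);k=1+np.argmax(st[1:,4]);QA=P[m][l[uv[m,1],uv[m,0]]==k];print("A",rect(QA))
    L=loc(Q,(.449,.027),180-6) # wand x = toward -x
    for b in range(-110,110,8):
        s=L[(L[:,0]>=b)&(L[:,0]<b+8)]
        if len(s)>2: print(b,len(s),s[:,1].min().round(0),s[:,1].max().round(0),np.median(s[:,2]).round(1),end=" | ")
    print()
    F=loc(P,(.493,.221),12);F=F[(abs(F[:,0])<80)&(abs(F[:,1])<60)&(F[:,2]>140)]
    for b in range(-60,70,4):
        s=F[(F[:,0]>=b)&(F[:,0]<b+4)]
        if len(s)>2: print(b,len(s),s[:,1].min().round(0),s[:,1].max().round(0),np.percentile(s[:,2],[50,90]).round(1),np.abs(np.diff(np.sort(s[:,1]))).max().round(),end=" | ")
    print()
    S=loc(P,(.485,-.28),12);S=S[(abs(S[:,0])<160)&(abs(S[:,1])<160)]
    b=S[(S[:,2]>7)&(S[:,2]<13)&(S[:,1]<100)&(S[:,1]>-60)];print("base x",np.percentile(b[:,0],[.5,99.5]),"y",np.percentile(b[:,1],[.5,99.5]),len(b))
    g=S[(S[:,2]>30)&(S[:,2]<80)]
    for y in range(-50,110,5):
        s=g[(g[:,1]>=y)&(g[:,1]<y+5)]
        if len(s)>2: print("y",y,len(s),s[:,0].min().round(),s[:,0].max().round(),np.percentile(s[:,2],[50,95]).round(),end=" | ")
    print()
    p=S[(S[:,2]>100)];print("paddle x",p[:,0].min(),p[:,0].max(),"y",p[:,1].min(),p[:,1].max(),p[:,2].max())
for n in ["bottle","beaker"]:pass
E
```

```text
== top
B 599 (array([462.1,  34.8]), 169.3, 62.6, 2.7) (array([462.1,  34.8]), 169.3, 62.6, 2.7)
A (array([323. , 203.1]), 131.5, 48.2, 88.1)
-102 12 -7.0 10.0 20.9 | -94 21 -9.0 11.0 20.0 | -86 22 -8.0 11.0 19.7 | -78 20 -8.0 10.0 19.4 | -70 22 -9.0 10.0 19.1 | -62 19 -9.0 8.0 19.3 | -54 21 -10.0 9.0 20.5 | -46 21 -10.0 7.0 19.3 | -38 23 -11.0 8.0 19.3 | -30 20 -11.0 6.0 19.7 | -22 23 -12.0 7.0 19.1 | -14 22 -12.0 7.0 19.8 | -6 21 -11.0 6.0 19.7 | 2 22 -34.0 6.0 19.8 | 10 62 -34.0 27.0 20.0 | 18 56 -36.0 27.0 19.7 | 26 32 -19.0 9.0 19.8 | 34 35 -21.0 10.0 19.9 | 42 33 -20.0 8.0 19.8 | 50 34 -21.0 9.0 20.4 | 58 32 -21.0 7.0 19.6 | 66 26 -20.0 8.0 18.3 | 
-52 9 -27.0 26.0 [159.5 162.6] 41.0 | -48 13 -25.0 26.0 [159.7 162.1] 39.0 | -44 10 -23.0 22.0 [160.2 161.4] 34.0 | -40 12 -22.0 22.0 [158.9 162.3] 29.0 | -36 32 -37.0 39.0 [160.4 165.9] 27.0 | -32 37 -39.0 39.0 [163.9 166.3] 29.0 | -28 35 -38.0 39.0 [160.2 164.1] 30.0 | -24 31 -37.0 39.0 [159.7 161.1] 30.0 | -20 38 -38.0 38.0 [159.9 162.1] 29.0 | -16 35 -38.0 39.0 [159.8 161.5] 30.0 | -12 36 -37.0 37.0 [159.5 161.8] 29.0 | -8 36 -39
[... 3410 characters left out ...]
.] | y 5 164 -35.0 30.0 [61. 71.] | y 10 58 -31.0 23.0 [71. 74.] | y 15 5 -33.0 25.0 [69. 70.] | y 20 8 26.0 34.0 [55. 57.] | y 25 3 21.0 28.0 [50. 52.] | y 30 8 20.0 29.0 [48. 50.] | y 35 8 21.0 28.0 [49. 50.] | y 40 10 16.0 29.0 [48. 52.] | y 45 42 16.0 34.0 [50. 57.] | y 50 9 18.0 32.0 [55. 57.] | y 60 10 20.0 30.0 [48. 52.] | y 65 7 22.0 29.0 [49. 50.] | y 70 7 20.0 28.0 [49. 50.] | y 75 7 21.0 29.0 [49. 51.] | y 80 9 20.0 30.0 [49. 50.] | y 85 5 21.0 29.0 [48. 50.] | y 90 8 20.0 29.0 [48. 51.] | y 95 25 21.0 29.0 [56. 76.] | y 100 7 19.0 27.0 [58. 65.] | y 105 7 21.0 21.0 [65. 76.] | 
paddle x 20.195170554876096 28.602741682491672 y 82.84686891977327 123.88567409259936 149.3789592736276
```

```bash
cat >> h.py <<'E'
from scipy.spatial.transform import Rotation as Ro
BED=np.array([.509,-.2804,.051]);SEAT=np.array([.4837,.2183,.160]);YS=12.;YW=192.
def tool(yaw,lean=0):  # yaw of tool x; lean: tool z tips so that wand head leans towards stand -x
    return Ro.from_euler('z',YS,degrees=True)*Ro.from_euler('y',-lean,degrees=True)*Ro.from_euler('z',yaw-YS,degrees=True)*Ro.from_euler('x',180,degrees=True)
def off(o,x,y,z=0,yaw=YS): return np.array(o)+Ro.from_euler('z',yaw,degrees=True).apply([x,y,z])
def cur(s):
    q=s["orientation"];return np.array(s["tcp_pos"]),Ro.from_quat([q[1],q[2],q[3],q[0]])
def rows(s,targets):
    p,R=cur(s)
    for t,Rt in targets:
        print(np.r_[R.inv().apply(np.array(t)-p)/.5,(R.inv()*Rt).as_rotvec()/(2*np.pi)].round(4).tolist())
def show(s):
    p,R=cur(s);x=R.as_matrix()[:,0];print("t",round(s["clock"],2),"tcp",p.round(4),"yaw",np.degrees(np.arctan2(x[1],x[0])).round(1),"zax",R.as_matrix()[:,2].round(3),"F",np.round(s["wrist_force"],1),"gap",round(s["finger_gap"],4),"grip",round(s["grip_force"],1),"q",np.round(s["joint_pos"],2))
E
python3 - <<'E'
from h import *
from workcell import env
D={c:dict(np.load(f"/tmp/{c}.npz")) for c in ["top","side"]}
# fit wand B: transform with 171.3, search pose by silhouette overlap of model
from scipy.optimize import minimize
for c,d in D.items():
    P,C,uv=cloud(d)
    m=near(P,(.445,.03),.14)&(P[:,2]>.013)&(P[:,2]<.03)
    im=np.zeros((384,512),np.uint8);im[uv[m,1],uv[m,0]]=1
    n,l,st,ce=cv2.connectedComponentsWithStats(im);k=1+np.argmax(st[1:,4]);Q=P[m][l[uv[m,1],uv[m,0]]==k][:,:2]*1000
    def cost(v):
        a=np.radians(v[2]);R=np.array([[np.cos(a),-np.sin(a)],[np.sin(a),np.cos(a)]]);L=(Q-v[:2])@R
        def box(x0,x1,h): 
            return np.hypot(np.maximum(np.maximum(x0-L[:,0],L[:,0]-x1),0),np.maximum(abs(L[:,1])-h,0))
        e=np.minimum(np.minimum(box(-85,25,10),box(25,37,32)),box(37,87,15));return (np.minimum(e,15)**2).mean()
    r=min((minimize(cost,[466+i,28,171+j],method='Nelder-Mead') for i in(-5,0,5) for j in (-2,2)),key=lambda r:r.fun);print(c,r.x.round(1),r.fun)
s=env.get_state();show(s);rows(s,[((.464,.0285,.225),tool(171.3))])
E
```

```text
top [463.2  28.1 170.9] 0.00020447665922791134
side [466.4  26.4 171. ] 0.11764523652416228
t 1.2 tcp [ 0.1927 -0.5418  0.2254] yaw 19.6 zax [ 0. -0. -1.] F [ 0.8  0.6 -0.2] gap 0.0854 grip 0.0 q [-1.37  0.31  0.05  1.3  -0.    1.43]
[0.8934, -0.8928, 0.0007, 0.0, 0.0, -0.4214]
```

>>> carry_out --increments '[[[0.893,-0.893,0,0,0,-0.4214],[0.893,-0.893,0,0,0,-0.4214],[0.893,-0.893,0,0,0,-0.4214],[0.893,-0.893,0,0,0,-0.4214],[0.893,-0.893,0,0,0,-0.4214]]]'

```text
clock: 1.82
tcp_pos: [0.3274, -0.2578, 0.2256]
orientation: [0.001, 0.801, 0.599, 0.0]
wrist_force: [0.5, -0.3, 0.8]
finger_gap: 0.0854
grip_force: 0.0
```

```bash
python3 - <<'E'
from h import *
from workcell import env
s=env.get_state();show(s);rows(s,[((.4648,.0272,.225),tool(171))])
E
```

```text
t 1.82 tcp [ 0.3274 -0.2578  0.2256] yaw 73.6 zax [ 0.001 -0.001 -1.   ] F [ 0.5 -0.3  0.8] gap 0.0854 grip 0.0 q [-0.86  0.01 -0.32  1.24  0.    1.  ]
[0.6244, 0.1028, 0.0011, 0.0001, 0.0002, -0.2705]
```

>>> carry_out --increments '[[[0.624,0.103,0.1,0,0,-0.27],[0.624,0.103,0.1,0,0,-0.27],[0.624,0.103,0.1,0,0,-0.27],[0.624,0.103,0.1,0,0,-0.27],[0.624,0.103,0.1,0,0,-0.27]]]'

```text
clock: 2.45
tcp_pos: [0.4634, 0.0197, 0.1767]
orientation: [0.001, 0.443, 0.896, 0.0]
wrist_force: [0.9, -1.1, 0.2]
finger_gap: 0.0854
grip_force: 0.0
```

```bash
python3 - <<'E'
from h import *
from workcell import env
s=env.get_state();show(s);rows(s,[((.4648,.0272,.13),tool(171))])
E
```

```text
t 2.45 tcp [0.4634 0.0197 0.1767] yaw 127.4 zax [ 0.001 -0.    -1.   ] F [ 0.9 -1.1  0.2] gap 0.0854 grip 0.0 q [-0.13  0.12 -0.32  1.13 -0.    0.79]
[0.0103, 0.0113, 0.0934, 0.0, 0.0002, -0.1212]
```

>>> carry_out --increments '[[[0.009,0.0,0.0934,0,0,-0.121],[0.009,0.0,0.0934,0,0,-0.121],[0.009,0.0,0.0934,0,0,-0.121],[0.009,0.0,0.0934,0,0,-0.121],[0.009,0.0,0.0934,0,0,-0.121]]]'

```text
clock: 3.08
tcp_pos: [0.4598, 0.0213, 0.1299]
orientation: [0.0, 0.083, 0.997, -0.0]
wrist_force: [-0.1, -0.4, -0.4]
finger_gap: 0.0852
grip_force: 0.0
```

>>> carry_out --increments '[[[0,0,0,0,0,0],[0,0,0,0,0,0]]]'

```text
clock: 3.32
tcp_pos: [0.4599, 0.0213, 0.1299]
orientation: [0.0, 0.083, 0.997, -0.0]
wrist_force: [0.1, 0.1, -0.6]
finger_gap: 0.0853
grip_force: 0.0
```

```bash
python3 - <<'E'
from h import *
from workcell import env
s=env.get_state();show(s);rows(s,[((.4648,.0272,.022),tool(171))])
d=env.read_camera("wrist");np.savez("/tmp/w1.npz",tcp=s["tcp_pos"],q=s["orientation"],**d);cv2.imwrite("pics/w1.png",d["frame"]);print(d["intrinsics"].round(1).tolist(),d["T_tool_cam"].round(3).tolist())
E
```

```text
t 3.33 tcp [0.4599 0.0213 0.1299] yaw 170.5 zax [ 0. -0. -1.] F [ 0.1  0.1 -0.6] gap 0.0853 grip 0.0 q [-0.13  0.15 -0.41  1.01 -0.    0.04]
[-0.0077, 0.0134, 0.2159, -0.0, 0.0, -0.0015]
[[297.3, 0.0, 255.2], [0.0, 297.3, 190.4], [0.0, 0.0, 1.0]] [[0.001, -0.962, -0.271, 0.069], [1.0, 0.001, 0.001, -0.001], [-0.0, -0.271, 0.962, -0.149], [0.0, 0.0, 0.0, 1.0]]
```

View pics/w1.png

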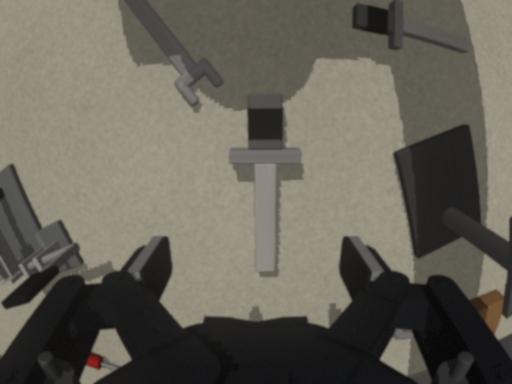

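The wrist picture shows the wanted wand upright in view: head (265,120), bar (265,156), foot end (265,271). No second long wand lies nearby. I'll compute its pose from the fisheye model.

```bash
cat >> h.py <<'E'
def wcloud(d):
    z=d["z_map"];K=d["intrinsics"];v,u=np.nonzero(z>0);x=(u-K[0,2])/K[0,0];y=(v-K[1,2])/K[1,1];th=np.hypot(x,y)+1e-9
    k=np.tan(np.minimum(th,1.4))/th;zz=z[v,u];P=np.c_[x*k*zz,y*k*zz,zz];T=d["T_tool_cam"]
    q=d["q"];R=Ro.from_quat([q[1],q[2],q[3],q[0]])
    return R.apply(P@T[:3,:3].T+T[:3,3])+d["tcp"],np.c_[u,v]
E
python3 - <<'E'
from h import *
from scipy.optimize import minimize
d=dict(np.load("/tmp/w1.npz"));P,uv=wcloud(d)
m=near(P,(.4648,.0272),.11)&(P[:,2]>.011)&(P[:,2]<.03)&(uv[:,1]<290)
im=np.zeros((384,512),np.uint8);im[uv[m,1],uv[m,0]]=1
n,l,st,ce=cv2.connectedComponentsWithStats(im);k=l[215,265];A=P[m][l[uv[m,1],uv[m,0]]==k];Q=A[:,:2]*1000
print(k,len(Q),np.percentile(A[:,2],[5,50,95]),rect(A), "tableZ",np.median(P[near(P,(.4,.0),.02)][:,2]))
S=lambda a:None
a=np.radians(171);ax=np.array([np.cos(a),np.sin(a)]);ay=np.array([-ax[1],ax[0]])
L=np.c_[Q@ax,Q@ay]-np.r_[[464.8,27.2]@ax,[464.8,27.2]@ay]
print("x ext",np.percentile(L[:,0],[.5,99.5]))
for b in range(-85,90,12):
    s=L[(L[:,0]>=b)&(L[:,0]<b+12)]
    if len(s):print(b,len(s),s[:,1].min().round(1),s[:,1].max().round(1))
E
```

```text
1 5231 [0.01887134 0.02017189 0.02132892] (array([463.9,  28.3]), 63.2, 171.0, 80.0) tableZ 0.00022263800049629467
x ext [-82.50813594  86.17162437]
-85 195 -11.1 8.0
-73 213 -10.9 8.0
-61 222 -11.5 7.8
-49 238 -11.5 7.7
-37 249 -11.3 7.6
-25 253 -11.1 7.5
-13 275 -11.9 7.4
-1 278 -11.8 7.3
11 302 -11.6 8.1
23 823 -33.0 30.3
35 617 -32.9 30.0
47 453 -16.8 13.0
59 489 -16.8 12.9
71 486 -16.8 12.7
83 138 -16.8 12.6
```

>>> carry_out --increments '[[[-0.0056,0.0172,0.1,0,0,-0.001],[-0.0056,0.0172,0.2,0,0,-0.001],[-0.0056,0.0172,0.2155,0,0,-0.001],[-0.0056,0.0172,0.2155,0,0,-0.001]]]'

```text
clock: 3.88
tcp_pos: [0.464, 0.0293, 0.0225]
orientation: [-0.0, 0.079, 0.997, -0.0]
wrist_force: [0.7, 0.3, 0.3]
finger_gap: 0.0856
grip_force: 0.0
```

>>> carry_out --increments '[[[0,0,0,0,0,0],[0,0,0,0,0,0],[0,0,0,0,0,0],[0,0,0,0,0,0],[0,0,0,0,0,0]]]' --jaw 1 --squeeze 60

```text
clock: 4.5
tcp_pos: [0.464, 0.0293, 0.0222]
orientation: [0.0, 0.079, 0.997, -0.0]
wrist_force: [-0.6, 0.9, -0.3]
finger_gap: -0.0
grip_force: 0.0
```

```bash
python3 - <<'E'
from h import *
from workcell import env
s=env.get_state();show(s)
E
```

```text
t 4.5 tcp [0.464  0.0293 0.0222] yaw 170.9 zax [ 0. -0. -1.] F [-0.6  0.9 -0.3] gap -0.0 grip 0.0 q [-0.11  0.27 -0.55  0.74 -0.    0.05]
```

```bash
python3 - <<'E'
from h import *
from workcell import env
d=env.read_camera("wrist");e=env.read_camera("side")
f=d["frame"][60:384,100:420];g=cv2.resize(e["frame"][120:250,130:330],(500,325));f=cv2.resize(f,(300,325));cv2.imwrite("pics/w2.png",np.hstack([f,g]))
E
```

```text
(no output)
```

View pics/w2.png

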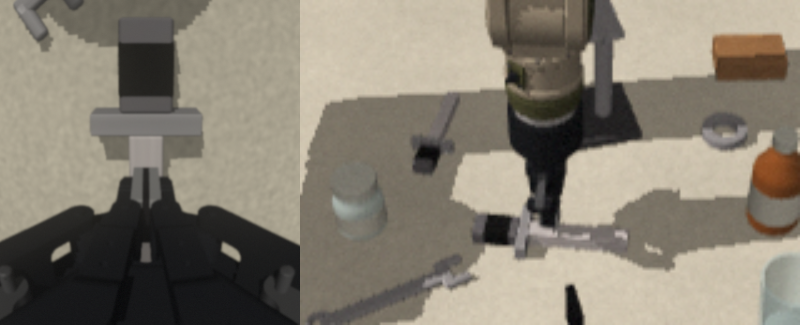

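The picture shows the fingers shut above the stem, around crop (147,185), so they never straddled it. I'll measure where the fingertips really are in the tool frame.

```bash
python3 - <<'E'
from h import *
from workcell import env
s=env.get_state();d=env.read_camera("wrist");d["tcp"]=np.zeros(3);d["q"]=np.array([1,0,0,0.])
P,uv=wcloud(d)
for v in range(200,300,6):
    for u in (247,255,263):
        m=(uv[:,0]==u)&(uv[:,1]==v)
        if m.any():print((u,v),(P[m][0]*1000).round(1),end=" ")
    print()
o=dict(np.load("/tmp/w1.npz"));o["tcp"]=np.zeros(3);o["q"]=np.array([1,0,0,0.]);P,uv=wcloud(o)
m=(P[:,2]>-.06)&(P[:,2]<.06)&(abs(P[:,1])<.08)&(abs(P[:,0])<.05);print("open fingers tool-frame: x",np.percentile(P[m][:,0],[1,99]),"y",np.percentile(abs(P[m][:,1]),[1,50,99]),"z max",np.percentile(P[m][:,2],[50,99,99.9]))
m=(abs(uv[:,0]-155)<20)&(abs(uv[:,1]-245)<12);print(P[m][::40].round(3))
E
```

```text
(247, 200) [21.6 -4.9  2.4] (255, 200) [21.7 -0.6  1.9] (263, 200) [21.6  3.6  2.2] 
(247, 206) [18.4 -4.9  1.8] (255, 206) [18.6 -0.6  1.2] (263, 206) [18.3  3.7  1.9] 
(247, 212) [15.1 -4.9  1.4] (255, 212) [15.  -0.6  1.7] (263, 212) [14.9  3.7  2. ] 
(247, 218) [11.7 -4.9  1.4] (255, 218) [11.4 -0.6  2.2] (263, 218) [11.7  3.7  1.2] 
(247, 224) [ 8.1 -5.   1.6] (255, 224) [ 7.9 -0.6  2.2] (263, 224) [8.2 3.7 1.3] 
(247, 230) [ 11.9  -4.5 -15.4] (255, 230) [ 11.5  -0.6 -14.6] (263, 230) [ 11.7   3.3 -15.1] 
(247, 236) [ 11.6  -4.3 -21.8] (255, 236) [ 11.1  -0.6 -20.8] (263, 236) [ 11.4   3.2 -21.3] 
(247, 242) [ 11.5  -4.2 -28.1] (255, 242) [ 12.1  -0.6 -29.5] (263, 242) [ 11.3   3.  -27.7] 
(247, 248) [ 11.5  -4.  -34.2] (255, 248) [ 11.8  -0.6 -34.8] (263, 248) [ 11.4   2.8 -33.9] 
(247, 254) [ 12.1  -3.9 -40.8] (255, 254) [ 11.5  -0.6 -39.6] (263, 254) [ 11.9   2.7 -40.4] 
(247, 260) [ 10.5  -3.8 -42.9] (255, 260) [ 10.7  -0.6 -43.4] (263, 260) [ 11.    2.6 -43.9] 
(247, 266) [ 12.7  -3.6 -51.6] (255, 266) [  8.2  -0.6 -43.9] (263, 266) [ 12.6   2.4 -51.5] 
(247, 272) [ 12.   -
[... 436 characters left out ...]
  2.5 -54.4] 
open fingers tool-frame: x [-0.0097204   0.01230976] y [0.0417666  0.04331288 0.05600876] z max [-0.04156439 -0.02025886 -0.01890367]
[[-0.058 -0.13   0.13 ]
 [-0.059 -0.127  0.129]
 [-0.06  -0.126  0.129]
 [-0.061 -0.125  0.129]
 [-0.063 -0.124  0.13 ]
 [-0.064 -0.123  0.13 ]
 [-0.065 -0.122  0.129]
 [-0.066 -0.121  0.13 ]
 [-0.068 -0.12   0.13 ]
 [-0.068 -0.119  0.129]
 [ 0.012 -0.049 -0.033]
 [ 0.011 -0.048 -0.033]
 [ 0.012 -0.046 -0.035]
 [ 0.012 -0.045 -0.036]
 [ 0.011 -0.045 -0.036]
 [ 0.012 -0.044 -0.038]
 [ 0.012 -0.043 -0.038]
 [ 0.011 -0.043 -0.037]
 [ 0.009 -0.043 -0.036]
 [ 0.009 -0.043 -0.036]
 [ 0.006 -0.043 -0.031]
 [ 0.004 -0.043 -0.028]
 [ 0.003 -0.043 -0.028]]
```

The wrist depth shows the shut fingertips 12 mm *behind* the reported TCP, not 19 mm ahead. The true grasp point is therefore about 31 mm behind the reported TCP. That explains the empty close, and I'll use the measured offset. Next: open, go 29 mm lower, close.

>>> carry_out --increments '[[[0,0,0,0,0,0],[0,0,0,0,0,0],[0,0,0,0,0,0],[0,0,0.03,0,0,0],[0,0,0.058,0,0,0]]]' --jaw 0

```text
clock: 5.28
tcp_pos: [0.4642, 0.0293, -0.0073]
orientation: [0.0, 0.079, 0.997, -0.0]
wrist_force: [0.7, -0.5, 0.3]
finger_gap: 0.0851
grip_force: 0.0
```

>>> carry_out --increments '[[[0,0,0,0,0,0],[0,0,0,0,0,0],[0,0,0,0,0,0],[0,0,0,0,0,0],[0,0,0,0,0,0]]]' --jaw 1 --squeeze 60

```text
clock: 5.9
tcp_pos: [0.4654, 0.0292, -0.0055]
orientation: [0.001, 0.079, 0.997, -0.0]
wrist_force: [-0.4, 0.4, 8.3]
finger_gap: 0.0187
grip_force: 61.3
```

```bash
python3 - <<'E'
from h import *
from workcell import env
s=env.get_state();show(s);d=env.read_camera("wrist");d["tcp"]=np.zeros(3);d["q"]=np.array([1,0,0,0.])
P,uv=wcloud(d)
# finger front face (x~9..14) lowest point, and wand top profile
m=(P[:,0]>.009)&(P[:,0]<.014)&(abs(P[:,1])<.03)&(abs(P[:,1])>.011)&(P[:,2]>-.06);print("finger z max",np.percentile(P[m][:,2],[50,90,99]),"y",np.percentile(P[m][:,1],[1,99]))
m=(P[:,0]>.045)&(P[:,0]<.08)&(abs(P[:,1])<.016)&(uv[:,1]<230);print("head z",np.median(P[m][:,2]),"y mean",P[m][:,1].mean())
m=(abs(P[:,1])<.035)&(P[:,0]>.012)&(P[:,0]<.12)&(P[:,2]<.026);print("xmax",np.percentile(P[m][:,0],99.8))
m=(abs(P[:,1])>.02)&(abs(P[:,1])<.03)&(P[:,0]>.012)&(P[:,0]<.06)&(P[:,2]>.0)&(P[:,2]<.035);print("bar x",np.percentile(P[m][:,0],[1,99]), np.percentile(P[m][:,2],[1,99]))
E
```

```text
t 5.9 tcp [ 0.4654  0.0292 -0.0055] yaw 170.9 zax [ 0.003 -0.    -1.   ] F [-0.4  0.4  8.3] gap 0.0187 grip 61.3 q [-0.11  0.31 -0.59  0.67 -0.    0.05]
finger z max [-0.04279213 -0.00564204 -0.00475766] y [-0.02942215  0.0295056 ]
head z -0.026067830141495142 y mean -0.0005711984305484106
xmax 0.11970251001393702Traceback (most recent call last):
  File "<stdin>", line 9, in <module>
    return _quantile_unchecked(
        a, q, axis, out, overwrite_input, method, keepdims, weights)
    return _ureduce(a,
                    func=_quantile_ureduce_func,
    ...<5 lines>...
                    overwrite_input=overwrite_input,
                    method=method)
    r = func(a, **kwargs)
    result = _quantile(arr,
                       quantiles=q,
    ...<2 lines>...
                       out=out,
                       weights=wgt)
    slices_having_nans = np.isnan(arr[-1, ...])
                                  ~~~^^^^^^^^^
IndexError: index -1 is out of bounds for axis 0 with size 0
```

Gripped (gap 18.7 mm, 61 N). Now I'll lift and carry it above the stand, turning to 192°.

```bash
python3 - <<'E'
from h import *
from workcell import env
s=env.get_state();show(s);p,R=cur(s);rows(s,[(p+[0,0,.19],tool(171)),((.45,-.1,.19),tool(182)),(off((.5083,-.2784,.19),-.09,0),tool(192))])
E
```

```text
t 5.95 tcp [ 0.4653  0.0292 -0.0055] yaw 170.9 zax [ 0.003 -0.    -1.   ] F [-0.5 -0.2  7. ] gap 0.0186 grip 61.3 q [-0.11  0.31 -0.59  0.67 -0.    0.05]
[-0.0011, 0.0, -0.38, 0.0, 0.0005, -0.0002]
[-0.0115, -0.26, -0.391, -0.0, 0.0005, -0.0307]
[-0.0149, -0.6586, -0.3911, -0.0001, 0.0004, -0.0585]
```

>>> carry_out --increments '[[[0,0,-0.1,0,0,0],[0,0,-0.25,0,0,0],[0,0,-0.36,0,0,0],[-0.005,-0.12,-0.39,0,0,-0.02],[-0.012,-0.24,-0.39,0,0,-0.035]]]'

```text
clock: 6.58
tcp_pos: [0.4524, -0.0911, 0.1909]
orientation: [0.003, -0.034, 0.999, -0.001]
wrist_force: [1.0, -0.2, -3.3]
finger_gap: 0.0186
grip_force: 59.5
```

```bash
python3 - <<'E'
from h import *
from workcell import env
s=env.get_state();show(s);rows(s,[(off((.5083,-.2784,.19),-.09,0),tool(192))])
E
```

```text
t 6.58 tcp [ 0.4524 -0.0911  0.1909] yaw -176.1 zax [ 0.005 -0.002 -1.   ] F [ 1.  -0.2 -3.3] gap 0.0186 grip 59.5 q [-0.37  0.1  -0.3   1.16 -0.   -0.44]
[0.0923, -0.4066, 0.0024, -0.0005, 0.0008, -0.0225]
```

>>> carry_out --increments '[[[0.024,-0.105,0.002,0,0.001,-0.007],[0.05,-0.22,0.002,0,0.001,-0.015],[0.075,-0.33,0.002,0,0.001,-0.0225],[0.092,-0.407,0.002,0,0.001,-0.0225],[0.092,-0.407,0.002,0,0.001,-0.0225]]]'

```text
clock: 7.2
tcp_pos: [0.417, -0.2987, 0.1869]
orientation: [-0.003, -0.099, 0.995, -0.0]
wrist_force: [0.3, 0.7, -2.1]
finger_gap: 0.0188
grip_force: 59.6
```

```bash
python3 - <<'E'
from h import *
from workcell import env
s=env.get_state();show(s)
d=env.read_camera("wrist");np.savez("/tmp/w3.npz",tcp=s["tcp_pos"],q=s["orientation"],**d);cv2.imwrite("pics/w3.png",d["frame"])
d["tcp"]=np.array(s["tcp_pos"]);d["q"]=np.array(s["orientation"]);P,uv=wcloud(d)
L=Ro.from_euler('z',-12,degrees=True).apply(P-[.5083,-.2784,0])*1000
b=L[(L[:,2]>6)&(L[:,2]<14)&(abs(L[:,0])<160)&(abs(L[:,1])<100)]
print("base",len(b),"x",np.percentile(b[:,0],[.2,99.8]),"y at x<-60",np.percentile(b[b[:,0]<-60][:,1],[.5,99.5]))
for x in range(-130,-20,8):
  o=[]
  for z0,z1 in ((46,56),(60,76)):
    g=L[(L[:,2]>z0)&(L[:,2]<z1)&(abs(L[:,1])<60)&(L[:,0]>=x)&(L[:,0]<x+8)]
    if len(g)>3:o.append((z0,len(g),g[:,1].min().round(1),g[:,1].max().round(1),np.median(g[:,2]).round(1)))
  print(x,o)
w=L[(L[:,2]>165)&(L[:,2]<215)&(abs(L[:,1])<50)&(L[:,0]>-200)&(L[:,0]<-100)&(uv[:,1]<235)]
print("held wand: x",np.percentile(w[:,0],[.2,99.8]),"z",np.median(w[:,2]))
h=w[w[:,0]<-145];print("head y",np.percentile(h[:,1],[1,99]),"z",np.median(h[:,2]))
k=w[abs(w[:,1])>20];print("bar x",np.percentile(k[:,0],[1,99]),"y",k[:,1].min(),k[:,1].max(),len(k))
E
```

```text
t 7.2 tcp [ 0.417  -0.2987  0.1869] yaw -168.6 zax [-0.006 -0.001 -1.   ] F [ 0.3  0.7 -2.1] gap 0.0188 grip 59.6 q [-0.78  0.21 -0.18  1.18 -0.01 -0.97]Traceback (most recent call last):
  File "<stdin>", line 8, in <module>
    return _quantile_unchecked(
        a, q, axis, out, overwrite_input, method, keepdims, weights)
    return _ureduce(a,
                    func=_quantile_ureduce_func,
    ...<5 lines>...
                    overwrite_input=overwrite_input,
                    method=method)
    r = func(a, **kwargs)
    result = _quantile(arr,
                       quantiles=q,
    ...<2 lines>...
                       out=out,
                       weights=wgt)
    slices_having_nans = np.isnan(arr[-1, ...])
                                  ~~~^^^^^^^^^
IndexError: index -1 is out of bounds for axis 0 with size 0
```

View pics/w3.png

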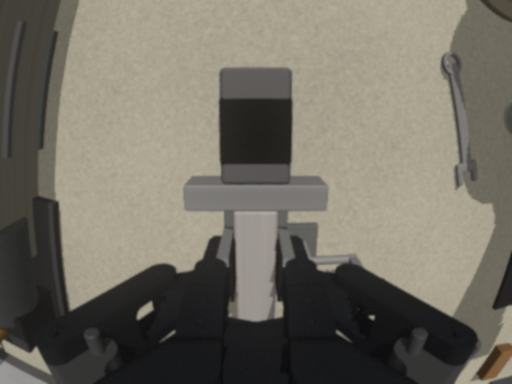

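The wrist picture shows the wand held square (head (255,125), bar (255,193)), and the stand is hidden by the hand. I'll use the earlier wrist depth frame to cross-check the stand pose.

```bash
python3 - <<'E'
from h import *
d=dict(np.load("/tmp/w1.npz"));P,uv=wcloud(d)
L=Ro.from_euler('z',-12,degrees=True).apply(P-[.5083,-.2784,0])*1000
g=L[(abs(L[:,0])<130)&(abs(L[:,1])<130)&(uv[:,0]<130)];print(len(g))
b=g[(g[:,2]>6)&(g[:,2]<14)&(g[:,1]<90)];print("base x",np.percentile(b[:,0],[.5,99.5]),"y",np.percentile(b[:,1],[.5,99.5]),len(b))
c=b[b[:,0]<-70];print("y at far",np.percentile(c[:,1],[1,99]))
t=g[(g[:,2]>67)&(g[:,2]<76)&(abs(g[:,1])<30)];print("wall tops n",len(t),"x",np.percentile(t[:,0],[1,99]) if len(t) else 0)
for s in (t[t[:,1]>0],t[t[:,1]<0]):
    if len(s):print(len(s),np.percentile(s[:,1],[2,50,98]))
f=g[(g[:,2]>47)&(g[:,2]<55)&(abs(g[:,1])<12)];print("floor n",len(f),np.percentile(f[:,0],[1,99]) if len(f) else 0,np.percentile(f[f[:,0]<-60][:,1],[2,98]) if len(f[f[:,0]<-60]) else 0)
p=g[(g[:,2]>110)&(g[:,1]>80)];print("paddle",len(p),p.min(0) if len(p) else 0,p.max(0) if len(p) else 0)
# wall tops with tops from top and side
for n in ("top","side"):
    P2,_,_=cloud(dict(np.load(f"/tmp/{n}.npz")));L2=Ro.from_euler('z',-12,degrees=True).apply(P2-[.5083,-.2784,0])*1000
    t=L2[(L2[:,2]>67)&(L2[:,2]<76)&(abs(L2[:,1])<30)&(L2[:,0]<10)]
    print(n,[np.percentile(s[:,1],[2,50,98]).round(1) for s in (t[t[:,1]>0],t[t[:,1]<0])],np.percentile(t[:,0],[1,99]).round(1))
    f=L2[(L2[:,2]>47)&(L2[:,2]<55)&(abs(L2[:,1])<16)&(L2[:,0]<-65)&(L2[:,0]>-125)];print(" spine",np.percentile(f[:,1],[2,98]).round(1),f[:,0].min().round(1), np.polyfit(f[:,0],f[:,1],1))
E
```

```text
14872
base x [-117.16736648   29.04361656] y [-36.00534784  74.22432104] 3233
y at far [-17.88943609  37.07774282]
wall tops n 162 x [-28.68465512   5.70174609]
128 [ 2.08434864 16.94105128 19.62774436]
34 [-14.89894541  -7.96984949  -1.24986531]
floor n 14 [-49.54835551   2.79347641] 0
paddle 826 [ -4.11853597  89.54310415 110.06050483] [  4.53848107 129.83599037 146.42842139]
top [array([ 1.1, 15.7, 18.7]), array([-21.8, -17.4,  -2.7])] [-57.4   3.7]
 spine [-8.6  5.2] -105.8 [ 0.00412148 -1.04281875]
side [array([ 1.8, 13.8, 18.5]), array([-23.5, -20.1,  -3.1])] [-55.1   6.8]
 spine [-9.8  5.3] -103.1 [-1.00143779e-03 -3.02866265e+00]
```

```bash
sed -i 's/^BED=.*/BED=np.array([.5083,-.2784,.051]);SEAT=np.array([.483,.2203,.160]);YS=12.;YW=192./' h.py; python3 - <<'E'
from h import *
from workcell import env
d=dict(np.load("/tmp/w3.npz"));d["tcp"]=np.zeros(3);d["q"]=np.array([1.,0,0,0]);P,uv=wcloud(d);P*=1000
w=P[(P[:,2]<20)&(P[:,2]>-40)&(abs(P[:,1])<40)&(P[:,0]>14)&(uv[:,1]<225)]
k=w[abs(w[:,1])>20];print("bar x",np.percentile(k[:,0],[1,99]),"y",k[:,1].min(),k[:,1].max(),"z",np.median(k[:,2]))
h=w[w[:,0]>45];print("head x",h[:,0].max(),"y",h[:,1].mean(),"z",np.median(h[:,2]),np.polyfit(h[:,0],h[:,2],1))
s=env.get_state();show(s);T=off(BED,-.09,0)
rows(s,[((T[0],T[1],.12),tool(192)),((T[0],T[1],.062),tool(192)),((T[0],T[1],.047),tool(192))])
E
```

```text
bar x [25.81604939 37.63788868] y -32.26242220592152 31.64234514038828 z -25.410600521620363
head x 87.04030579141143 y -0.3396526837880034 z -25.986175156436296 [ 5.98318528e-03 -2.63570494e+01]
t 7.25 tcp [ 0.417  -0.2969  0.1868] yaw -168.5 zax [-0.007 -0.    -1.   ] F [-0.4  0.  -2.5] gap 0.0188 grip 59.6 q [-0.77  0.21 -0.19  1.18 -0.   -0.97]
[-0.0072, -0.002, 0.1335, 0.0002, -0.001, -0.0014]
[-0.008, -0.0021, 0.2495, 0.0002, -0.001, -0.0014]
[-0.0082, -0.0021, 0.2795, 0.0002, -0.001, -0.0014]
```

>>> carry_out --increments '[[[-0.0075,-0.002,0.08,0,-0.001,-0.0014],[-0.0075,-0.002,0.16,0,-0.001,-0.0014],[-0.008,-0.002,0.22,0,-0.001,-0.0014],[-0.008,-0.002,0.2495,0,-0.001,-0.0014],[-0.008,-0.002,0.2495,0,-0.001,-0.0014]]]'

```text
clock: 7.88
tcp_pos: [0.4211, -0.2955, 0.0623]
orientation: [-0.0, -0.106, 0.994, 0.0]
wrist_force: [0.1, 0.5, -2.7]
finger_gap: 0.0188
grip_force: 59.6
```

```bash
python3 - <<'E'
from h import *
from workcell import env
s=env.get_state();show(s);T=off(BED,-.09,0);p,R=cur(s)
print(Ro.from_euler('z',-12,degrees=True).apply(p-BED))
rows(s,[((T[0],T[1],z),tool(192)) for z in(.052,.047,.0455)])
E
```

```text
t 7.88 tcp [ 0.4211 -0.2955  0.0623] yaw -167.8 zax [-0.     0.001 -1.   ] F [ 0.1  0.5 -2.7] gap 0.0188 grip 59.6 q [-0.77  0.31 -0.38  0.88  0.   -0.98]
[-0.08885135  0.00137355  0.01128819]
[0.0023, -0.0028, 0.0206, 0.0002, -0.0, 0.0006]
[0.0023, -0.0028, 0.0306, 0.0002, -0.0, 0.0006]
[0.0023, -0.0028, 0.0336, 0.0002, -0.0, 0.0006]
```

>>> carry_out --increments '[[[0.0023,-0.0028,0.01,0,0,0.0006],[0.0023,-0.0028,0.02,0,0,0.0006],[0.0023,-0.0028,0.028,0,0,0.0006],[0.0023,-0.0028,0.032,0,0,0.0006],[0.0023,-0.0028,0.032,0,0,0.0006]]]'

```text
clock: 8.5
tcp_pos: [0.42, -0.2979, 0.0462]
orientation: [-0.0, -0.104, 0.995, 0.0]
wrist_force: [0.0, -0.0, -1.9]
finger_gap: 0.0188
grip_force: 59.6
```

```bash
python3 - <<'E'
from h import *
from workcell import env
s=env.get_state();show(s);p,R=cur(s)
print(Ro.from_euler('z',-12,degrees=True).apply(p-BED))
E
```

```text
t 8.5 tcp [ 0.42   -0.2979  0.0462] yaw -168.1 zax [-0.     0.001 -1.   ] F [ 0.  -0.  -1.9] gap 0.0188 grip 59.6 q [-0.77  0.33 -0.4   0.84  0.   -0.98]
[-0.09041314 -0.00069478 -0.00477146]
```

>>> carry_out --increments '[[[0,0.001,0.0014,0,0,0],[0,0.001,0.002,0,0,0]]]'

```text
clock: 8.75
tcp_pos: [0.4201, -0.2975, 0.0455]
orientation: [0.0, -0.104, 0.995, 0.0]
wrist_force: [-0.6, 0.6, -0.4]
finger_gap: 0.0184
grip_force: 59.8
```

>>> carry_out --increments '[[[0,0,0,0,0,0],[0,0,0,0,0,0],[0,0,0,0,0,0],[0,0,-0.04,0,0,0],[0,0,-0.12,0,0,0]]]' --jaw 0

```text
clock: 9.38
tcp_pos: [0.4189, -0.2964, 0.1045]
orientation: [-0.001, -0.104, 0.995, 0.002]
wrist_force: [-0.5, -0.9, 0.9]
finger_gap: 0.0856
grip_force: 0.0
```

>>> carry_out --increments '[[[0,0,-0.12,0,0,0],[0,0,-0.2,0,0,0],[0,0,-0.2,0,0,0]]]' --jaw 1

```text
clock: 9.75
tcp_pos: [0.4218, -0.2992, 0.2093]
orientation: [0.002, -0.104, 0.995, -0.003]
wrist_force: [1.0, -0.1, -0.6]
finger_gap: 0.0323
grip_force: 0.0
```

```bash
python3 - <<'E'
from h import *
from workcell import env
s=env.get_state();show(s);p,R=cur(s)
d=env.read_camera("wrist");e=env.read_camera("side")
cv2.imwrite("pics/w4.png",np.hstack([cv2.resize(d["frame"],(400,300)),cv2.resize(e["frame"][200:350,160:360],(400,300))]))
d["tcp"]=p;d["q"]=s["orientation"];P,uv=wcloud(d);L=Ro.from_euler('z',-12,degrees=True).apply(P-BED)*1000
w=L[(L[:,2]>10)&(L[:,2]<30)&(abs(L[:,1])<40)&(L[:,0]>-200)&(L[:,0]<-70)]
k=w[(abs(w[:,1])>18)&(w[:,0]<-90)];print("bar x",np.percentile(k[:,0],[1,99]),"y",k[:,1].min(),k[:,1].max(),"z",np.median(k[:,2]))
h=w[w[:,0]<-130];print("head x",h[:,0].min(),"y",np.percentile(h[:,1],[1,99]),"z",np.polyfit(w[abs(w[:,1])<8][:,0],w[abs(w[:,1])<8][:,2],1))
print("PF",off(BED,-.004,.110,.069))
T=off(BED,-.06,.110)
rows(s,[((T[0],T[1],.19),tool(192))])
E
```

```text
t 9.75 tcp [ 0.4218 -0.2992  0.2093] yaw -168.1 zax [ 0.005 -0.005 -1.   ] F [ 1.  -0.1 -0.6] gap 0.0323 grip 0.0 q [-0.77  0.2  -0.14  1.22  0.   -0.98]
bar x [-127.71844573 -116.78798883] y -31.885637508362855 30.643161739563254 z 19.915648539286668
head x -177.19546285326174 y [-15.03008146  13.76871569] z [-2.07847780e-03  1.99182733e+01]
PF [ 0.48151712 -0.17163541  0.12      ]
[-0.0574, 0.225, 0.0375, -0.001, 0.0007, -0.0002]
```

View pics/w4.png

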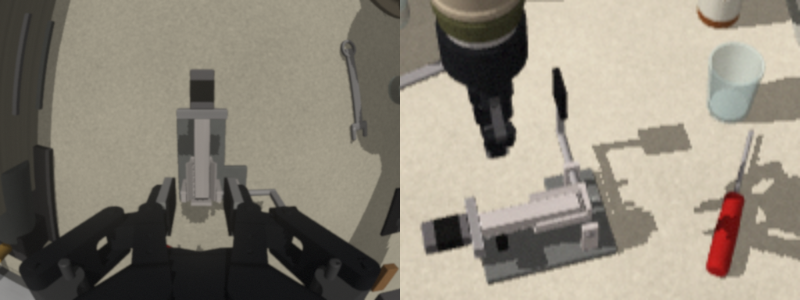

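The picture shows the wand lying in the channel, bar at (202,114) and head out past the free end. It measures flat, with the foot 7 mm from the plate. Now I'll take the shut fingers behind the paddle.

>>> carry_out --increments '[[[-0.03,0.12,0.02,0,0,0],[-0.0574,0.225,0.0375,-0.001,0.001,0],[-0.0574,0.225,0.1,-0.001,0.001,0],[-0.0574,0.225,0.18,-0.001,0.001,0],[-0.0574,0.225,0.1995,-0.001,0.001,0]]]'

```text
clock: 10.48
tcp_pos: [0.4221, -0.1795, 0.1022]
orientation: [-0.006, -0.104, 0.995, 0.005]
wrist_force: [-0.4, -0.4, 0.7]
finger_gap: -0.0
grip_force: 0.0
```

```bash
cat >> h.py <<'E'
HIN=np.array([.5083,-.2784,.045])
def pad(th,r=.072,tip=.008,half=.011):
    c=np.array([r*np.sin(th)-.004*np.cos(th),r*np.cos(th)+.004*np.sin(th)])
    return off(HIN,c[0]-half,.110,c[1]-tip)
def loc(p): return Ro.from_euler('z',-YS,degrees=True).apply(np.array(p)-BED).round(4)
E
python3 - <<'E'
from h import *
from workcell import env
s=env.get_state();show(s);p,R=cur(s);print(loc(p))
rows(s,[(pad(0)-off((0,0,0),.01,0),tool(192)),(pad(0),tool(192)),(pad(.05),tool(192)),(pad(.1),tool(192)),(pad(.2),tool(192))])
E
```

```text
t 10.47 tcp [ 0.4221 -0.1795  0.1022] yaw -168.1 zax [-0.014  0.009 -1.   ] F [-0.4 -0.4  0.7] gap -0.0 grip 0.0 q [-0.58  0.18 -0.44  0.96  0.   -0.79]
[-0.0638  0.1147  0.0512]
[-0.0774, -0.0092, -0.0146, 0.0019, -0.0018, -0.0002]
[-0.0974, -0.0091, -0.0148, 0.0019, -0.0018, -0.0002]
[-0.1046, -0.0091, -0.0151, 0.0019, -0.0018, -0.0002]
[-0.1118, -0.0091, -0.0151, 0.0019, -0.0018, -0.0002]
[-0.1261, -0.0091, -0.0139, 0.0019, -0.0018, -0.0002]
```

>>> carry_out --increments '[[[-0.05,-0.005,0,0,0,0],[-0.075,-0.009,0,0,0,0],[-0.0775,-0.009,0,0,0,0],[-0.0775,-0.009,0,0,0,0]]]'

```text
clock: 10.98
tcp_pos: [0.4633, -0.1779, 0.1055]
orientation: [-0.004, -0.104, 0.995, 0.003]
wrist_force: [-0.8, 0.8, -0.2]
finger_gap: -0.0
grip_force: 0.0
```

```bash
python3 - <<'E'
from h import *
from workcell import env
s=env.get_state();show(s);p,R=cur(s);print(loc(p),loc(pad(0)))
rows(s,[(pad(t),tool(192)) for t in (0,.1,.2,.3,.4)])
E
```

```text
t 10.97 tcp [ 0.4633 -0.1779  0.1055] yaw -168.1 zax [-0.008  0.005 -1.   ] F [-0.8  0.8 -0.2] gap -0.0 grip 0.0 q [-0.53  0.24 -0.36  0.98  0.   -0.74]
[-0.0231  0.1077  0.0545] [-0.015  0.11   0.058]
[-0.0161, 0.0047, -0.0071, 0.0011, -0.0011, -0.0002]
[-0.0305, 0.0047, -0.0073, 0.0011, -0.0011, -0.0002]
[-0.0449, 0.0047, -0.006, 0.0011, -0.0011, -0.0002]
[-0.0591, 0.0047, -0.0033, 0.0011, -0.0011, -0.0002]
[-0.0729, 0.0047, 0.0008, 0.0011, -0.0011, -0.0002]
```

>>> carry_out --increments '[[[-0.016,0.0047,-0.007,0.001,-0.001,0],[-0.0305,0.0047,-0.007,0.001,-0.001,0],[-0.045,0.0047,-0.006,0.001,-0.001,0],[-0.059,0.0047,-0.0033,0.001,-0.001,0],[-0.073,0.0047,0.0008,0.001,-0.001,0]]]'

```text
clock: 11.6
tcp_pos: [0.4976, -0.1679, 0.1059]
orientation: [-0.001, -0.104, 0.995, -0.0]
wrist_force: [-7.4, 0.2, 9.3]
finger_gap: -0.0001
grip_force: 4.8
```

```bash
python3 - <<'E'
from h import *
from workcell import env
s=env.get_state();show(s);p,R=cur(s);print(loc(p),loc(pad(.4)))
rows(s,[(pad(t),tool(192)) for t in (.5,.6,.7,.8,.9)])
E
```

```text
t 11.6 tcp [ 0.4976 -0.1679  0.1059] yaw -168.1 zax [-0.002 -0.001 -1.   ] F [-7.4  0.2  9.3] gap -0.0001 grip 4.8 q [-0.48  0.29 -0.29  0.99 -0.   -0.69]
[0.0126 0.1103 0.0549] [0.0134 0.11   0.0539]
[-0.0149, -0.0006, 0.0075, -0.0, -0.0004, -0.0003]
[-0.0276, -0.0006, 0.0143, -0.0, -0.0004, -0.0003]
[-0.0396, -0.0006, 0.0223, -0.0, -0.0004, -0.0003]
[-0.0507, -0.0006, 0.0315, -0.0, -0.0004, -0.0003]
[-0.0608, -0.0005, 0.0418, -0.0, -0.0004, -0.0003]
```

>>> carry_out --increments '[[[-0.015,0,0.0075,0,0,0],[-0.0276,0,0.0143,0,0,0],[-0.0396,0,0.0223,0,0,0],[-0.0507,0,0.0315,0,0,0],[-0.061,0,0.042,0,0,0]]]'

```text
clock: 12.22
tcp_pos: [0.529, -0.1613, 0.0851]
orientation: [0.0, -0.104, 0.995, 0.0]
wrist_force: [-3.8, 1.4, 8.2]
finger_gap: -0.0001
grip_force: 4.2
```

```bash
python3 - <<'E'
from h import *
from workcell import env
s=env.get_state();show(s);p,R=cur(s);print(loc(p),loc(pad(.9)))
rows(s,[(pad(t),tool(192)) for t in (1.,1.1,1.2,1.3,1.38)])
E
```

```text
t 12.22 tcp [ 0.529  -0.1613  0.0851] yaw -168.1 zax [ 0.001  0.    -1.   ] F [-3.8  1.4  8.2] gap -0.0001 grip 4.2 q [-0.44  0.35 -0.26  0.96  0.   -0.65]
[0.0446 0.1102 0.0341] [0.0429 0.11   0.0339]
[-0.0057, -0.0004, 0.0117, -0.0, 0.0001, -0.0002]
[-0.0136, -0.0004, 0.0238, -0.0, 0.0001, -0.0002]
[-0.0202, -0.0004, 0.0366, -0.0, 0.0001, -0.0002]
[-0.0255, -0.0004, 0.05, -0.0, 0.0001, -0.0002]
[-0.0287, -0.0004, 0.0611, -0.0, 0.0001, -0.0002]
```

>>> carry_out --increments '[[[-0.0057,0,0.0117,0,0,0],[-0.0136,0,0.0238,0,0,0],[-0.0202,0,0.0366,0,0,0],[-0.0255,0,0.048,0,0,0],[-0.0287,0,0.057,0,0,0]]]'

```text
clock: 12.85
tcp_pos: [0.544, -0.1583, 0.0566]
orientation: [0.001, -0.104, 0.995, 0.0]
wrist_force: [-1.4, 1.8, 6.5]
finger_gap: -0.0
grip_force: 3.0
```

```bash
cat > st.py <<'E'
from h import *
from workcell import env
s=env.get_state();show(s);p,R=cur(s);print(loc(p),loc(pad(1.4)))
e=env.read_camera("side");P,C,uv=cloud(e);L=Ro.from_euler('z',-12,degrees=True).apply(P-HIN)*1000
m=(abs(L[:,1])<13)&(abs(L[:,0])<110)&(L[:,2]>60)&(L[:,2]<190)
print("wand/channel n",m.sum());Q=L[m]
for z in range(60,190,15):
    q=Q[(Q[:,2]>=z)&(Q[:,2]<z+15)]
    if len(q):print(z,len(q),q[:,0].min().round(),q[:,0].max().round(),np.median(q[:,0]).round(1),np.median(q[:,1]).round(1))
np.savez("/tmp/s2.npz",**e);cv2.imwrite("pics/s2.png",cv2.resize(e["frame"][150:360,120:400],(800,600)))
E
python3 st.py
```

```text
t 12.85 tcp [ 0.544  -0.1583  0.0566] yaw -168.0 zax [ 0.002  0.    -1.   ] F [-1.4  1.8  6.5] gap -0.0 grip 3.0 q [-0.43  0.4  -0.26  0.91  0.   -0.63]
[0.0599 0.1101 0.0056] [0.0593 0.11   0.0022]
wand/channel n 179
60 43 -11.0 16.0 2.4 -11.1
75 7 -13.0 11.0 -10.4 -9.7
90 14 -17.0 9.0 -15.1 -9.0
105 3 -15.0 6.0 -14.4 -7.9
120 1 4.0 4.0 3.7 -10.9
135 1 -1.0 -1.0 -1.0 -12.0
150 4 -4.0 -2.0 -3.7 -1.9
165 106 -26.0 -6.0 -16.5 -0.2
```

>>> carry_out --increments '[[[0,0,0.004,0,0,0],[0,0,0.007,0,0,0],[0,0,0.009,0,0,0],[0,0,0.01,0,0,0]]]'

```text
clock: 13.4
tcp_pos: [0.5446, -0.1583, 0.0539]
orientation: [0.002, -0.104, 0.995, -0.0]
wrist_force: [-4.8, 5.8, 23.4]
finger_gap: 0.0001
grip_force: 11.8
```

>>> carry_out --increments '[[[0,0,0.002,0,0,0],[0,0,0.004,0,0,0]]]'

```text
clock: 13.65
tcp_pos: [0.5447, -0.1583, 0.0536]
orientation: [0.003, -0.104, 0.995, -0.0]
wrist_force: [-9.2, 7.4, 37.3]
finger_gap: 0.0004
grip_force: 19.0
```

>>> carry_out --increments '[[[0,0,0.002,0,0,0],[0,0,0.004,0,0,0]]]'

```text
clock: 13.9
tcp_pos: [0.5448, -0.1583, 0.0534]
orientation: [0.003, -0.104, 0.995, -0.001]
wrist_force: [-13.7, 7.8, 48.7]
finger_gap: 0.0002
grip_force: 25.1
```

End stop reached. I'll retreat straight up, open, and check.

>>> carry_out --increments '[[[0,0,-0.03,0,0,0],[0,0,-0.14,0,0,0],[0,0,-0.26,0,0,0],[0,0,-0.38,0,0,0],[0,0,-0.48,0,0,0]]]' --jaw 0

```text
clock: 14.52
tcp_pos: [0.543, -0.1589, 0.2891]
orientation: [0.001, -0.104, 0.995, -0.0]
wrist_force: [0.2, -0.7, -0.2]
finger_gap: 0.0851
grip_force: 0.0
```

>>> carry_out --increments '[[[0,0,0,0,0,0],[0,0,0,0,0,0]]]'

```text
clock: 14.78
tcp_pos: [0.5428, -0.1588, 0.2858]
orientation: [-0.0, -0.104, 0.995, 0.0]
wrist_force: [-0.5, 0.0, -0.2]
finger_gap: 0.0855
grip_force: 0.0
```

```bash
python3 st.py; python3 - <<'E'
from h import *
from workcell import env
s=env.get_state();p,R=cur(s);rows(s,[(off(HIN,-.1,0,.235),tool(192,10))])
for c in ("top",):
    e=env.read_camera(c);P,C,uv=cloud(e);L=Ro.from_euler('z',-12,degrees=True).apply(P-HIN)*1000
    m=(abs(L[:,1])<40)&(abs(L[:,0])<110)&(L[:,2]>100)&(L[:,2]<200);print(c,m.sum(),L[m].min(0),L[m].max(0))
E
```

```text
t 14.78 tcp [ 0.5428 -0.1588  0.2858] yaw -168.1 zax [-0.  0. -1.] F [-0.5  0.  -0.2] gap 0.0855 grip 0.0 q [-0.43  0.29  0.16  1.44  0.   -0.63]
[0.0586 0.1098 0.2348] [0.0593 0.11   0.0022]
wand/channel n 177
60 43 -8.0 16.0 4.5 -11.1
75 7 -10.0 6.0 -8.5 -8.7
90 14 -14.0 -9.0 -11.3 -7.0
105 3 -14.0 -12.0 -12.6 -5.9
150 2 -19.0 1.0 -9.2 4.2
165 108 -21.0 -1.0 -11.9 -0.6
[0.316, -0.2207, 0.01, 0.0002, -0.028, -0.0003]Traceback (most recent call last):
  File "<stdin>", line 6, in <module>
    return umr_minimum(a, axis, None, out, keepdims, initial, where)
ValueError: zero-size array to reduction operation minimum which has no identity
```

View pics/s2.png

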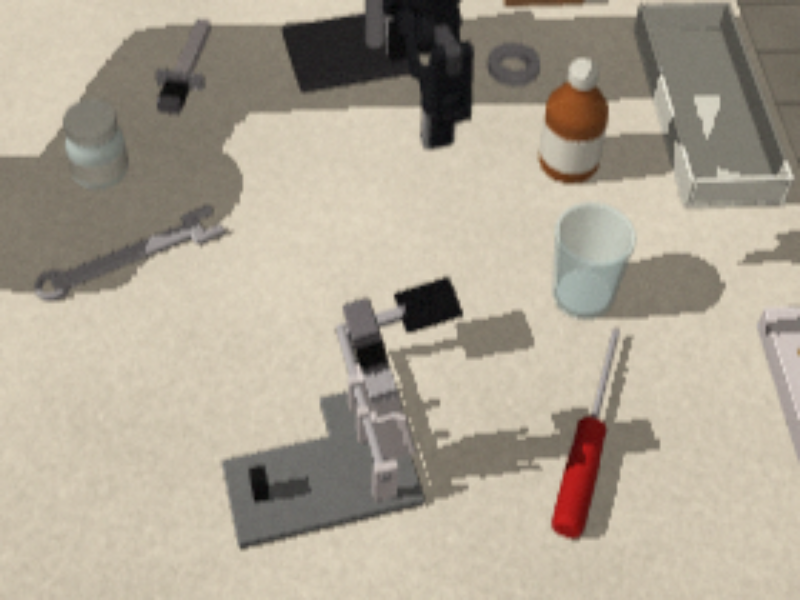

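The picture shows the cradle upright with the wand standing in it (head top (360,310)). The paddle lies face up at (428,303), and the bottle and beaker are untouched. Now I'll go over the head, tilted 9.8° along the wand.

```bash
cat >> h.py <<'E'
def ws(sl,y=0): # point on upright wand centre line, s mm from foot
    c=np.array([15.8,2.7])+sl*np.array([-.17,.985]);return off(HIN,c[0]/1000,y,c[1]/1000)
E
python3 - <<'E'
from h import *
from workcell import env
s=env.get_state();show(s);rows(s,[(ws(225),tool(192,9.8)),(ws(120),tool(192,9.8))])
E
```

```text
t 14.88 tcp [ 0.5421 -0.1585  0.2845] yaw -168.1 zax [-0.003  0.002 -1.   ] F [ 0.1 -0.6  0.1] gap 0.0854 grip 0.0 q [-0.43  0.29  0.16  1.44  0.   -0.63]
[0.1605, -0.2208, 0.0303, 0.0003, -0.0276, -0.0003]
[0.1243, -0.2212, 0.2371, 0.0003, -0.0276, -0.0003]
```

>>> carry_out --increments '[[[0.06,-0.08,0,0,-0.01,0],[0.12,-0.16,0,0,-0.02,0],[0.1605,-0.2208,0.03,0,-0.0276,0],[0.1605,-0.2208,0.03,0,-0.0276,0],[0.1605,-0.2208,0.03,0,-0.0276,0]]]'

```text
clock: 15.5
tcp_pos: [0.4866, -0.2829, 0.2702]
orientation: [0.085, -0.103, 0.991, 0.01]
wrist_force: [1.7, 0.4, -0.1]
finger_gap: 0.0855
grip_force: 0.0
```

```bash
python3 - <<'E'
from h import *
from workcell import env
s=env.get_state();show(s);p,R=cur(s);print(loc(p),loc(ws(225)))
rows(s,[(ws(225),tool(192,9.8)),(ws(120),tool(192,9.8))])
d=env.read_camera("wrist");d["tcp"]=p;d["q"]=s["orientation"];P,uv=wcloud(d);L=Ro.from_euler('z',-12,degrees=True).apply(P-HIN)*1000
m=(L[:,2]>165)&(L[:,2]<182)&(abs(L[:,1])<30)&(abs(L[:,0]+13)<30);print(m.sum(),np.percentile(L[m],[1,50,99],axis=0) if m.any() else 0)
m=(L[:,2]>110)&(L[:,2]<130)&(abs(L[:,1])<50)&(abs(L[:,0]+5)<30);print(m.sum(),np.percentile(L[m],[1,50,99],axis=0) if m.any() else 0)
cv2.imwrite("pics/w5.png",d["frame"])
E
```

```text
t 15.5 tcp [ 0.4866 -0.2829  0.2702] yaw -168.1 zax [ 0.167  0.038 -0.985] F [ 1.7  0.4 -0.1] gap 0.0855 grip 0.0 q [-0.75  0.18 -0.03  1.26  0.14 -0.95]
[-2.220e-02  1.000e-04  2.192e-01] [-0.0224  0.      0.2183]
[0.0008, -0.0002, 0.0015, 0.0004, 0.0001, -0.0004]
[0.0011, -0.0006, 0.2115, 0.0004, 0.0001, -0.0004]
1142 [[-22.66699019 -15.33107493 165.79518367]
 [-14.22409572  -0.82266626 172.06286158]
 [ -3.58909703  14.31568887 174.60475775]]
1009 [[-15.4998267  -31.82940731 110.83648581]
 [ -9.18888303  -1.74149553 122.51095445]
 [  5.22125465  30.90252822 127.95355369]]
```

Head centre is measured within 1 mm of the prediction. Descending along the axis and closing.

>>> carry_out --increments '[[[0.001,-0.001,0.06,0,0,0],[0.001,-0.001,0.12,0,0,0],[0.001,-0.001,0.17,0,0,0],[0.001,-0.001,0.211,0,0,0],[0.001,-0.001,0.211,0,0,0]]]'

```text
clock: 16.18
tcp_pos: [0.5045, -0.278, 0.1656]
orientation: [0.085, -0.105, 0.991, 0.011]
wrist_force: [-1.0, -0.3, 0.2]
finger_gap: 0.0855
grip_force: 0.0
```

>>> carry_out --increments '[[[0,0,0,0,0,0],[0,0,0,0,0,0],[0,0,0,0,0,0],[0,0,0,0,0,0]]]' --jaw 1 --squeeze 60

```text
clock: 16.68
tcp_pos: [0.5049, -0.2805, 0.1683]
orientation: [0.087, -0.103, 0.991, 0.009]
wrist_force: [-1.3, 0.6, 5.5]
finger_gap: 0.029
grip_force: 59.2
```

```bash
python3 - <<'E'
from h import *
from workcell import env
s=env.get_state();show(s);p,R=cur(s);print(loc(p),loc(ws(120)))
rows(s,[(ws(180),tool(192,9.8)),(ws(300),tool(192,9.8))])
E
```

```text
t 16.68 tcp [ 0.5049 -0.2805  0.1683] yaw -168.1 zax [ 0.17   0.035 -0.985] F [-1.3  0.6  5.5] gap 0.029 grip 59.2 q [-0.72  0.24 -0.21  1.02  0.14 -0.92]
[-0.0038 -0.0013  0.1173] [-0.0046  0.      0.1149]
[0.002, 0.0026, -0.1156, -0.0001, 0.0006, -0.0002]
[0.0011, 0.0024, -0.3555, -0.0001, 0.0006, -0.0002]
```

The head is gripped (gap 29 mm), with the tips resting on the crossbar. While lifting, I'll refine the fork from the earlier wrist frame.

>>> carry_out --increments '[[[0,0,-0.03,0,0,0],[0.001,0.002,-0.1,0,0,0],[0.001,0.002,-0.18,0,0,0],[0.001,0.002,-0.25,0,0,0],[0.001,0.002,-0.25,0,0,0]]]'

```text
clock: 17.3
tcp_pos: [0.4832, -0.2852, 0.2938]
orientation: [0.088, -0.103, 0.991, 0.007]
wrist_force: [-0.0, 0.1, -2.4]
finger_gap: 0.029
grip_force: 60.6
```

```bash
python3 - <<'E'
from h import *
from workcell import env
d=dict(np.load("/tmp/w1.npz"));P,uv=wcloud(d);L=Ro.from_euler('z',-12,degrees=True).apply(P-[.483,.2203,0])*1000
f=L[(abs(L[:,0])<90)&(abs(L[:,1])<60)&(L[:,2]>145)&(L[:,2]<175)];print(len(f),np.percentile(f,[1,50,99],axis=0) if len(f) else 0)
b=L[(abs(L[:,0])<120)&(abs(L[:,1])<90)&(L[:,2]>8)&(L[:,2]<16)];print("base",len(b),np.percentile(b,[.5,50,99.5],axis=0))
c=L[(abs(L[:,0]-48)<40)&(abs(L[:,1])<30)&(L[:,2]>25)&(L[:,2]<120)];print("col",len(c),np.percentile(c,[.5,50,99.5],axis=0) if len(c) else 0)
for n in ("top","side"):
    Q,_,_=cloud(dict(np.load(f"/tmp/{n}.npz")));L=Ro.from_euler('z',-12,degrees=True).apply(Q-[.483,.2203,0])*1000
    b=L[(abs(L[:,0])<120)&(abs(L[:,1])<65)&(L[:,2]>9)&(L[:,2]<15)];print(n,"base",len(b),np.percentile(b,[.5,50,99.5],axis=0)[:, :2].round(1).tolist())
s=env.get_state();show(s);p,R=cur(s);A=off(SEAT,-.12,0);
rows(s,[((.45,-.1,.25),tool(192,5)),((A[0],A[1],.192),tool(192,0))])
E
```

```text
536 [[-21.99013561 -41.18782458 152.17460635]
 [ 31.70266126 -39.48130945 155.97907919]
 [ 62.03708064 -35.90687774 160.85995381]]
base 7282 [[-44.12365315 -50.36880985   8.4591132 ]
 [  7.10904477 -10.06853117  12.16752401]
 [ 83.33368479  48.36898642  14.17887003]]
col 1490 [[ 37.00627882 -11.96591913  25.79447676]
 [ 41.10856208  -7.71157765  78.80918171]
 [ 54.68621486   6.90100578 119.41526801]]
top base 818 [[-45.0, -50.7], [-1.9, -21.6], [81.8, 46.5]]
side base 742 [[-42.3, -53.8], [14.2, -10.7], [86.0, 48.4]]
t 17.3 tcp [ 0.4832 -0.2852  0.2938] yaw -168.1 zax [ 0.172  0.032 -0.985] F [-0.   0.1 -2.4] gap 0.029 grip 60.6 q [-0.75  0.17  0.01  1.31  0.14 -0.95]
[0.0041, 0.3765, 0.0866, -0.0008, 0.0141, -0.0003]
[0.0668, 0.9898, 0.1904, -0.0008, 0.028, -0.0003]
```

>>> carry_out --increments '[[[0.005,0.11,0.02,0,0.004,0],[0.015,0.22,0.04,0,0.008,0],[0.025,0.34,0.06,-0.0008,0.012,0],[0.034,0.46,0.08,-0.0008,0.016,0],[0.042,0.58,0.1,-0.0008,0.02,0]]]'

```text
clock: 17.92
tcp_pos: [0.4094, -0.001, 0.236]
orientation: [0.022, -0.104, 0.994, 0.005]
wrist_force: [1.1, 0.4, -1.7]
finger_gap: 0.0293
grip_force: 61.2
```

```bash
sed -i 's/SEAT=np.array(\[.483,.2203,.160\])/SEAT=np.array([.4832,.2195,.160])/' h.py; python3 - <<'E'
from h import *
from workcell import env
s=env.get_state();show(s);A=off(SEAT,-.12,0)
rows(s,[((A[0],A[1],.192),tool(192,0))])
E
```

```text
t 17.93 tcp [ 0.4094 -0.001   0.236 ] yaw -168.1 zax [ 0.043  0.015 -0.999] F [ 1.1  0.4 -1.7] gap 0.0293 grip 61.2 q [-0.22 -0.05 -0.35  1.23  0.02 -0.42]
[0.0088, 0.4001, 0.0901, 0.0009, 0.0072, -0.0003]
```

>>> carry_out --increments '[[[0.002,0.1,0.02,0,0.004,0],[0.004,0.2,0.045,0.001,0.007,0],[0.007,0.31,0.07,0.001,0.007,0],[0.009,0.4,0.09,0.001,0.007,0],[0.009,0.4,0.09,0.001,0.007,0]]]'

```text
clock: 18.55
tcp_pos: [0.3647, 0.1947, 0.1915]
orientation: [-0.0, -0.107, 0.994, -0.001]
wrist_force: [0.3, -0.4, -2.0]
finger_gap: 0.0295
grip_force: 61.6
```

>>> carry_out --increments '[[[0,0,0,0,0,0],[0,0,0,0,0,0]]]'

```text
clock: 18.8
tcp_pos: [0.3676, 0.1919, 0.1933]
orientation: [0.002, -0.103, 0.995, -0.0]
wrist_force: [1.1, 0.3, -2.2]
finger_gap: 0.0295
grip_force: 61.6
```

```bash
python3 - <<'E'
from h import *
from workcell import env
s=env.get_state();show(s);p,R=cur(s);print("rel seat",Ro.from_euler('z',-12,degrees=True).apply(p-SEAT))
A=off(SEAT,-.06,0);B=off(SEAT,-.001,0)
rows(s,[((A[0],A[1],.192),tool(192,0)),((B[0],B[1],.192),tool(192,0)),((B[0],B[1],.172),tool(192,0))])
d=env.read_camera("wrist");cv2.imwrite("pics/w6.png",d["frame"]);d["tcp"]=p;d["q"]=s["orientation"];P,uv=wcloud(d)
L=Ro.from_euler('z',-12,degrees=True).apply(P-SEAT)*1000
f=L[(abs(L[:,0])<80)&(abs(L[:,1])<60)&(abs(L[:,2])<9)];print(len(f))
for a,b in((-50,-30),(-30,-10),(-10,14),(14,24),(24,60)):
    q=f[(f[:,0]>a)&(f[:,0]<b)]
    if len(q):print(a,len(q),np.percentile(q[:,1],[1,99]),np.abs(q[:,1]).min(),np.median(q[:,2]))
e=env.read_camera("side");Q,_,_=cloud(e);W=Ro.from_euler('z',-12,degrees=True).apply(Q-p)*1000
for z in range(-125,30,12):
    q=W[(W[:,2]>z)&(W[:,2]<z+12)&(abs(W[:,0])<30)&(abs(W[:,1])<45)]
    if len(q):print("z",z,len(q),"x",q[:,0].min().round(),q[:,0].max().round(),"y",q[:,1].min().round(),q[:,1].max().round(),"ymed",np.median(q[:,1]).round(1),"zmin",q[:,2].min().round())
E
```

```text
t 18.8 tcp [0.3676 0.1919 0.1933] yaw -168.2 zax [ 0.004 -0.001 -1.   ] F [ 1.1  0.3 -2.2] gap 0.0295 grip 61.6 q [ 0.29  0.01 -0.39  1.16 -0.    0.08]
rel seat [-0.11883955 -0.00297427  0.03334668]
[-0.1177, 0.0063, 0.0031, -0.0002, 0.0006, -0.0004]
[-0.2357, 0.0066, 0.0035, -0.0002, 0.0006, -0.0004]
[-0.2355, 0.0067, 0.0435, -0.0002, 0.0006, -0.0004]
256
-50 250 [-26.55102537  27.5327743 ] 15.5360010941738 -1.856663716254536
-30 6 [-14.86248539  15.11990214] 13.337356757262507 -6.594426671470476
z -125 15 x -7.0 10.0 y -13.0 -9.0 ymed -10.4 zmin -120.0
z -113 27 x -9.0 11.0 y -15.0 -3.0 ymed -9.9 zmin -112.0
z -101 19 x -9.0 10.0 y -15.0 8.0 ymed -10.6 zmin -101.0
z -89 25 x -9.0 10.0 y -16.0 2.0 ymed -10.9 zmin -89.0
z -77 27 x -9.0 10.0 y -15.0 -7.0 ymed -11.4 zmin -77.0
z -65 23 x -9.0 9.0 y -15.0 6.0 ymed -11.3 zmin -64.0
z -53 28 x -9.0 10.0 y -17.0 -3.0 ymed -11.3 zmin -53.0
z -41 27 x -9.0 11.0 y -14.0 2.0 ymed -10.2 zmin -41.0
z -29 3 x -9.0 -8.0 y -12.0 2.0 ymed -10.6 zmin -26.0
z -17 20 x -9.0 8.0 y -36.0 27.0 ymed -31.1 zmin -17.0
z -5 52 x -10.0 10.0 y -35.0 25.0 ymed -25.2 zmin -5.0
z 7 20 x -10.0 10.0 y -29.0 10.0 ymed -23.7 zmin 7.0
z 19 35 x -11.0 12.0 y -32.0 19.0 ymed -26.7 zmin 19.0
```

View pics/w6.png

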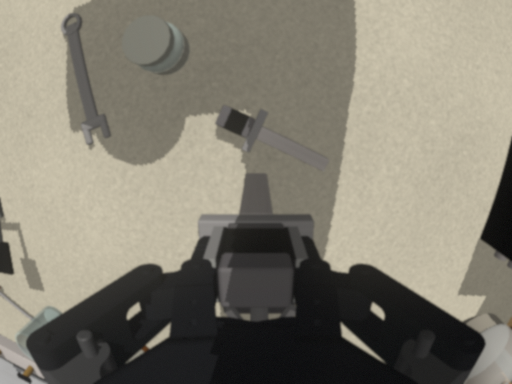

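The picture shows the wand hanging vertical in the grip over free bench. The slot edges measure symmetric about my seat line (−14.9/+15.1 mm). Moving in through the mouth, then lowering.

>>> carry_out --increments '[[[-0.04,0.0063,0.003,0,0.0006,0],[-0.08,0.0063,0.003,0,0.0006,0],[-0.11,0.0063,0.003,0,0.0006,0],[-0.118,0.0063,0.003,0,0.0006,0],[-0.118,0.0063,0.003,0,0.0006,0]]]'

```text
clock: 19.52
tcp_pos: [0.4242, 0.2078, 0.192]
orientation: [-0.0, -0.104, 0.995, -0.001]
wrist_force: [-0.0, -0.5, -1.3]
finger_gap: 0.0296
grip_force: 61.7
```

```bash
python3 - <<'E'
from h import *
from workcell import env
s=env.get_state();show(s);p,R=cur(s);print("rel seat",Ro.from_euler('z',-12,degrees=True).apply(p-SEAT))
B=off(SEAT,-.001,0);rows(s,[((B[0],B[1],.191),tool(192,0))])
E
```

```text
t 19.52 tcp [0.4242 0.2078 0.192 ] yaw -168.1 zax [-0.001 -0.001 -1.   ] F [-0.  -0.5 -1.3] gap 0.0296 grip 61.7 q [ 0.29  0.13 -0.27  1.17 -0.    0.08]
rel seat [-0.06017436  0.00081664  0.03197105]
[-0.1184, -0.0014, 0.0018, -0.0002, -0.0001, -0.0003]
```

>>> carry_out --increments '[[[-0.03,-0.0015,0.001,0,0,0],[-0.06,-0.0015,0.001,0,0,0],[-0.09,-0.0015,0.001,0,0,0],[-0.118,-0.0015,0.001,0,0,0],[-0.118,-0.0015,0.001,0,0,0]]]'

```text
clock: 20.15
tcp_pos: [0.4834, 0.2198, 0.1913]
orientation: [0.0, -0.104, 0.995, -0.0]
wrist_force: [0.1, 1.2, -2.7]
finger_gap: 0.0298
grip_force: 61.7
```

```bash
python3 - <<'E'
from h import *
from workcell import env
s=env.get_state();show(s);p,R=cur(s);print("rel seat",Ro.from_euler('z',-12,degrees=True).apply(p-SEAT))
B=off(SEAT,-.001,0);rows(s,[((B[0],B[1],.174),tool(192,0))])
E
```

```text
t 20.15 tcp [0.4834 0.2198 0.1913] yaw -168.1 zax [ 0.    -0.001 -1.   ] F [ 0.1  1.2 -2.7] gap 0.0298 grip 61.7 q [ 0.28  0.24 -0.14  1.19 -0.    0.07]
rel seat [0.00030557 0.00023884 0.03131355]
[0.0026, -0.0004, 0.0346, -0.0002, 0.0, -0.0002]
```

>>> carry_out --increments '[[[0.001,0,0.012,0,0,0],[0.002,0,0.022,0,0,0],[0.002,0,0.03,0,0,0],[0.002,0,0.033,0,0,0],[0.002,0,0.033,0,0,0]]]'

```text
clock: 20.78
tcp_pos: [0.4812, 0.2194, 0.1751]
orientation: [0.0, -0.104, 0.995, -0.0]
wrist_force: [-0.4, -0.1, -2.3]
finger_gap: 0.0297
grip_force: 61.7
```

>>> carry_out --increments '[[[0,0,0.003,0,0,0],[0,0,0.003,0,0,0]]]'

```text
clock: 21.02
tcp_pos: [0.4813, 0.2194, 0.1736]
orientation: [0.0, -0.104, 0.995, -0.0]
wrist_force: [0.5, 0.4, -2.1]
finger_gap: 0.0292
grip_force: 61.7
```

>>> carry_out --increments '[[[0,0,0.002,0,0,0],[0,0,0.002,0,0,0]]]'

```text
clock: 21.28
tcp_pos: [0.4813, 0.2194, 0.1726]
orientation: [0.0, -0.104, 0.995, -0.0]
wrist_force: [0.3, 0.1, -2.7]
finger_gap: 0.0292
grip_force: 61.7
```

>>> carry_out --increments '[[[0.0,0,0.003,0,0,0],[0,0,0.003,0,0,0]]]'

```text
clock: 21.52
tcp_pos: [0.4814, 0.2194, 0.1724]
orientation: [0.001, -0.104, 0.995, -0.0]
wrist_force: [-2.1, -0.4, 5.9]
finger_gap: 0.0294
grip_force: 62.5
```

>>> carry_out --increments '[[[0,0,0.003,0,0,0],[0,0,0.003,0,0,0]]]'

```text
clock: 21.78
tcp_pos: [0.4814, 0.2195, 0.1723]
orientation: [0.001, -0.104, 0.995, -0.0]
wrist_force: [-5.1, -0.3, 14.1]
finger_gap: 0.0292
grip_force: 63.8
```

Seated at exactly the predicted height. I'll ease off, release, then check before leaving.

>>> carry_out --increments '[[[0,0,-0.004,0,0,0],[0,0,-0.004,0,0,0]]]'

```text
clock: 22.02
tcp_pos: [0.4816, 0.2195, 0.1724]
orientation: [0.001, -0.104, 0.995, -0.0]
wrist_force: [-2.2, -0.1, 5.6]
finger_gap: 0.0293
grip_force: 62.8
```

>>> carry_out --increments '[[[0,0,0,0,0,0],[0,0,0,0,0,0],[0,0,0,0,0,0],[0,0,0,0,0,0]]]' --jaw 0

```text
clock: 22.52
tcp_pos: [0.4813, 0.2193, 0.1714]
orientation: [-0.0, -0.104, 0.995, -0.001]
wrist_force: [-0.0, -0.1, 0.2]
finger_gap: 0.0855
grip_force: 0.0
```

>>> carry_out --increments '[[[0,0,-0.05,0,0,0],[0,0,-0.15,0,0,0],[0,0,-0.25,0,0,0],[0,0,-0.3,0,0,0],[0,0,-0.3,0,0,0]]]'

```text
clock: 23.15
tcp_pos: [0.4824, 0.2198, 0.3238]
orientation: [0.002, -0.104, 0.995, -0.0]
wrist_force: [0.2, -0.5, -0.0]
finger_gap: 0.0855
grip_force: 0.0
```

>>> carry_out --increments '[[[0.05,0,0,0,0,0],[0.15,0,0,0,0,0],[0.2,0,0,0,0,0],[0.2,0,0,0,0,0]]]'

```text
clock: 23.65
tcp_pos: [0.3817, 0.1985, 0.3208]
orientation: [-0.001, -0.104, 0.995, -0.001]
wrist_force: [0.6, 0.6, 0.6]
finger_gap: 0.0855
grip_force: 0.0
```

```bash
python3 - <<'E'
from h import *
from workcell import env
s=env.get_state();show(s);p,R=cur(s);d=env.read_camera("wrist");e=env.read_camera("side")
d["tcp"]=p;d["q"]=s["orientation"];P,uv=wcloud(d);L=Ro.from_euler('z',-12,degrees=True).apply(P-SEAT)*1000
f=L[(abs(L[:,0])<40)&(abs(L[:,1])<35)]
h=f[(f[:,2]>55)&(f[:,2]<70)];print("head top",len(h),np.percentile(h,[2,50,98],axis=0).round(1).tolist() if len(h) else 0)
k=f[(f[:,2]>9)&(f[:,2]<16)];print("bar top",len(k),np.percentile(k,[2,50,98],axis=0).round(1).tolist() if len(k) else 0)
cv2.imwrite("pics/end.png",np.hstack([cv2.resize(d["frame"],(400,300)),cv2.resize(e["frame"][60:240,130:370],(400,300))]))
E
```

```text
t 23.65 tcp [0.3817 0.1985 0.3208] yaw -168.0 zax [-0.001 -0.001 -1.   ] F [0.6 0.6 0.6] gap 0.0855 grip 0.0 q [ 0.29  0.02 -0.08  1.48 -0.    0.08]
head top 572 [[-12.7, -13.9, 55.9], [-5.3, 0.1, 61.7], [6.0, 15.0, 63.1]]
bar top 536 [[-12.2, -30.8, 9.8], [-5.1, 1.2, 12.0], [7.5, 31.6, 15.2]]
```

View pics/end.png

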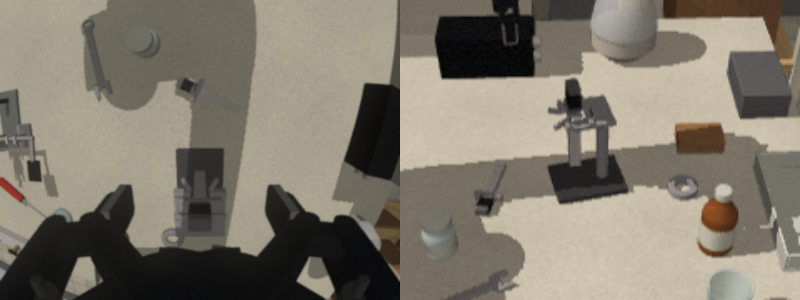

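The picture shows the wand hanging upright in the fork: head at (573,95), stem below the tines at (573,150). The bar top is level at 12 mm, spanning ±31 mm between lips and stop, and the gripper is clear. Handing in.

```bash
python3 -c "
from workcell import env
print(env.hand_in())"
```

```text
the job is handed in; nothing more can be done
None
```

The wand hangs upright by its crossbar in the fork seat, released, after standing in the fully raised cradle; bottle and beaker were left standing, and the job was handed in at about 24 s of the 70 s, with no verdict returned.

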